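Load the bench shaker and set its dial

ROBOT

A 6-joint arm with a two-finger parallel gripper is mounted at the origin on a cart in front of the work surface, level with it; the furniture and walls round the work are solid. World frame = base frame: x ahead of the robot, y to its left, z up, the work surface at z = 0. Lengths are in m, angles in degrees, forces in N, time in s.
With the tool pointing down it reaches from about 0.4 to 0.825 m from the base axis. Payload 7 kg.
Tool frame: the origin (TCP) lies at the very end of the fingers, on their centre line; the grasp point (between the pads) lies 19 mm behind it; z points along the fingers, y is the direction in which the jaws open and shut (so a half turn about z gives the same grasp; the last joint's range is limited). The gripper opens to 88 mm and grips with 3 to 60 N. Pads are 19 mm wide; open, the fingers measure 130 mm over their backs; the gripper's body (78 mm by 193 mm) begins 47 mm behind the grasp point.
Start: joints at [86.179, 20.546, 0.682, 0, -70.136, -16.507], TCP at [0.235, 0.633, 0.201] pointing down, gripper open.
Joint ranges: [-176.03, 176.03], [-82.01, 121.73], [-58.28, 71.71], [-173.87, 95.51], [-174.79, -0.11], [-173.66, 173.66]. Speed limits (degrees/s): [136.94, 136.94, 172.46, 180, 180, 180].

INTERFACE

Orientations are given as [roll, pitch, yaw] about the fixed x, y, z axes, in that order (R = Rz(yaw) Ry(pitch) Rx(roll)).
In Python, from plant import telemetry, snapshot, calibration, workorder gives the robot as it stands. The module is installed in compiled form; this text tells all that it offers.
- The arm moves only by the tool step_arm, never from a script. Its argument "plan" is text: rows parted by semicolons, each of 7 numbers parted by spaces: the finger opening in cm, from 0 to 8.76, then the shift along the tool's x, y, z in cm, then the turn, a rotation vector about the tool's x, y, z in degrees. A call has 1 to 12 rows; each row shifts and turns the commanded pose from where the row before left it, along the tool's axes as they then stand; what a row does not reach is not made up. A row lasts 1/12 s, in which the tool goes at most 41.7 mm and 7.16 degrees, less where a joint would pass 70% of its speed; a pose out of reach is approached as far as the arm can. A call with a gripper value outside its range is refused whole. The fingers move at their own pace and stop on an object; the grip force is fixed at half the most. Time passes only in rows, so rows that do not move let the fingers close. It gives the time, the measured TCP pose, the force and the opening at its end, in the units of the state.
- telemetry.get_obs(): the state, without advancing time (a new reading comes with each control period).
- snapshot(name): name is "scene" or "top" or "wrist"; returns the picture (480x640x3 uint8, blue, green, red); there is no depth.
- calibration(name): a dict with "K" (3x3 intrinsics, pixels), "k1" (the pictures are not rectified: a ray, as slopes to the right and down, at radius r is drawn at 1 + k1 r^2 times it, then the intrinsics apply), "camera_from_world" (4x4, takes a point from world to camera coordinates). Camera axes: x right, y up, looking along -z (the intrinsics and any distortion apply to the point x, -y, -z); pixel columns grow to the right and rows downward; lengths in m; the calibration is good to about 2 mm. A picture is of the moment at which its call begins: read the wrist's pose just before it. calibration takes no time and is no camera call; for the wrist camera it gives the pose at the moment of the call.
- workorder.close_job(): hands the job in, once; it reports no verdict.
The state is a dict: "clock": time; "joint_pos": joint angles; "qvel": joint speeds; "tau": joint torques, N m; "tool_pos": TCP position; "orientation": TCP orientation; "force": force on the tool from outside, world axes, zero at the start; "moment": the same for the moment, N m; "opening": finger opening in m.
Only numpy, scipy, OpenCV 4.12 (cv2) and the standard library are available. Lean on these libraries where they do the work, as an engineer would, in place of code of your own. Each camera call takes 0.05 s, during which the arm holds its last target.

TASK

The two jars on the bench shaker each stand on the other's pad: swap them, so that the red-lidded jar stands fully on the red pad and the grey-lidded jar fully on the light grey pad; the black pad is a free spot to use on the way. Only then push the selector dial's lever clockwise, click by click, until it rests in the click marked with five dots. Keep the jars upright and leave the other things where they are.

Things in the scene. Friction and masses are not known exactly. Their poses are not given: they have to be found in the camera images.
- deck (a point): bench shaker, fixed: low blue housing with grey deck, 200 x 345 x 30 mm high; this is the centre of the deck's top. Its x points to the shaker's back, y to its left end, z up. Dial on the left (+y) half, pads on the right. Behind it stand a grinder (world x > 0.545, y > -0.09, 190 mm tall), drawer cabinet (x > 0.645, y -0.40 to -0.15, 190 mm) and tool box (x > 0.625, y < -0.455, 240 mm)
- pad_red_top (a point): centre of the top of the red pad, a fixed flat disc 84 mm in diameter and 2 mm thick on the deck. The three pads lie, in any order, at deck-frame x, y = (-0.045, -0.125), (0.045, -0.125) and (0, -0.040) m
- pad_grey_top (a point): centre of the top of the light grey pad, same size
- pad_black_top (a point): centre of the top of the black spare pad, same size; nothing stands on it at the start
- jar_red_c (a point): centre, half-way up, of the round glass jar of nails with the red lid: 60 mm in diameter, 76 mm tall, about 0.27 kg. It starts on the light grey pad. z points up the jar
- jar_grey_c (a point): centre, half-way up, of the round glass jar with the grey lid: 62 mm in diameter at most, 81 mm tall, about 0.27 kg. It starts on the red pad. z points up the jar
- dial (a joint): turn of the selector dial, rad: 0 at the short bar (off), growing clockwise seen from above. Seven clicks 0.5236 apart: 0 off, 0.524 one dot, 1.047 two ... 2.618 five, 3.142 six dots (stop at 3.24). Starts in one of the first four. Leaving a click takes about 0.26 N m (6 N at 45 mm); past half-way the lever snaps on by itself into the next click and rests there, ahead of its pusher
- dial_axis (a point): point on the dial's upright axis at mid-height of the lever, 86 mm above the bench; axes as the deck's. At dial = q the lever points to (sin q, cos q) in the deck frame. Under the lever: round black hub, radius 20 mm, and collar, radius 29 mm, up to 42 mm above the bench. White dots on the deck mark the clicks 63 to 77 mm from the axis
- lever_tip (a point): point on the lever 52 mm from the dial's axis, in its round red end. The lever is a black bar 16 mm wide, from 15 mm behind the axis to 55 mm ahead of it, from 76 to 96 mm above the bench; the red end is 20 mm in diameter, reaches 62 mm from the axis and up to 100 mm above the bench
- spray_c (a point): bystander: orange spray can standing upright, 54 mm in diameter, 174 mm tall; this is its centre, half-way up. It, the tape measure and the yellow-lidded jar stand, in any order, in front of the shaker or at its right end
- measure_c (a point): bystander: yellow tape measure, 37 x 78 x 62 mm high; its centre
- jar_yellow_c (a point): bystander: glass jar with a yellow lid, 68 mm in diameter, 91 mm tall; its centre
- bearing_c (a point): bystander: ball bearing lying flat on the deck's front part, 53 mm in diameter, 16 mm high; its centre
- plug_c (a point): bystander: spark plug lying on the deck's back part, 66 x 21 x 22 mm high; its centre
- bolt_c (a point): bystander: bolt lying on the bench in front of the shaker, 88 x 21 x 19 mm high; its centre
- jar_red: origin of the red-lidded jar: centre of its underside
- jar_grey: origin of the grey-lidded jar: centre of its underside

How it is judged:
By the outcome, as a careful person would: the job done as asked, in the order asked, and still so for the second after the job is handed in, with the robot touching nothing.
It also fails if it takes over 72 s, if anything falls off the work surface, if the arm or the gripper's body presses on something with over 40 N, if the wrist force passes 120 N, or if a joint passes its speed limit or range.

## Working session

There is one attempt and no reset: what is moved stays moved. The work goes in short steps, Python scripts to look and compute and a tool call to move; the robot and the scene stay as the last step left them, time stands still between calls to the robot, and variables do not carry over. Pictures are saved under pics/ and viewed, and the job is handed in when it is done.

Besides the shell and the picture viewer there is one more tool, called by a JSON object that holds its "api" and its "payload". step_arm: Moves the arm, as the interface text tells. Its arguments: {"type":"object","properties":{"plan":{"type":"string"}},"required":["plan"]}

```bash
mkdir -p pics; python3 - <<'E'
from plant import telemetry, snapshot, calibration
import cv2
print(telemetry.get_obs())
for n in("scene","top"):
    cv2.imwrite(f"pics/{n}0.png",snapshot(n)); c=calibration(n); print(n,c)
E
```

```text
{'clock': 0.0, 'joint_pos': array([ 8.61772482e+01,  2.05920443e+01,  6.34272832e-01, -2.28122610e-02,
       -7.01357217e+01, -1.65056550e+01]), 'qvel': array([ 4.05551435e-02,  5.63228783e-02,  4.76278044e-02, -9.18920745e-05,
        5.89356456e-02, -4.79490454e-02]), 'tau': array([ 1.59335134e-03, -5.82718921e+01,  2.93041956e+01,  6.99727044e+00,
        7.03483616e-03, -1.49113962e-04]), 'tool_pos': array([0.23433565, 0.63244757, 0.20021117]), 'orientation': array([ 1.79904266e+02, -6.00410467e-03, -2.03361707e+01]), 'force': array([ 0.11704153, -0.40145757,  0.5908646 ]), 'moment': array([ 0.05497764,  0.01137367, -0.01062038]), 'opening': 0.08761667367253648}
scene {'K': array([[489.95748114,   0.        , 330.12448506],
       [  0.        , 489.95748114, 237.82388465],
       [  0.        ,   0.        ,   1.        ]]), 'k1': 0.009038839399537929, 'camera_from_world': array([[-0.80877335, -0.58774979,  0.02087726,  0.19818559],
       [ 0.40082662, -0.5248856 ,  0.75088822, -0.41476074],
       [-0.43037622,  0.61566654,  0.66009925, -0.51988985],
       [ 0.        ,  0.        ,  0.        ,  1.        ]])}
top {'K': array([[588.80557888,   0.        , 317.67717606],
       [  0.        , 588.80557888, 242.42697592],
       [  0.        ,   0.        ,   1.        ]]), 'k1': -0.13866821830474438, 'camera_from_world': array([[-0.02393377, -0.9993401 , -0.02732287, -0.27640259],
       [ 0.98549847, -0.02817718,  0.16732844, -0.4950831 ],
       [-0.1679879 , -0.02292184,  0.98552253, -0.85351339],
       [ 0.        ,  0.        ,  0.        ,  1.        ]])}
```

View pics/scene0.png

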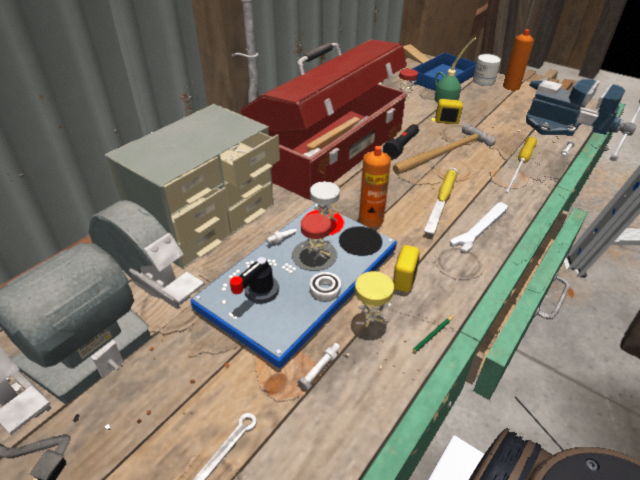

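View pics/top0.png

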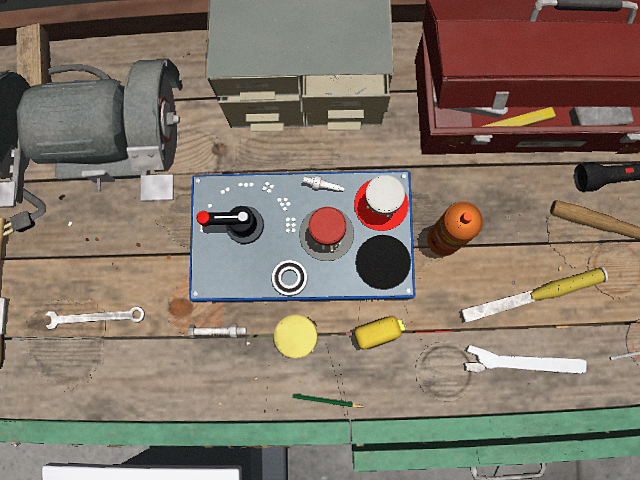

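The top view has the lever pointing left at about (205,217), the red jar on the grey pad at (327,230), the grey jar on the red pad at (383,200), the free black pad at (383,262), and the spray can right of the shaker at (455,228). I'll enlarge the shaker next.

```bash
python3 - <<'E'
import cv2
a=cv2.imread("pics/top0.png")
cv2.imwrite("pics/t0a.png",cv2.resize(a[165:305,185:315],None,fx=4.2,fy=4.2,interpolation=cv2.INTER_CUBIC))
cv2.imwrite("pics/t0b.png",cv2.resize(a[165:305,295:495],None,fx=4,fy=4,interpolation=cv2.INTER_CUBIC))
E
```

```text
(no output)
```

View pics/t0a.png

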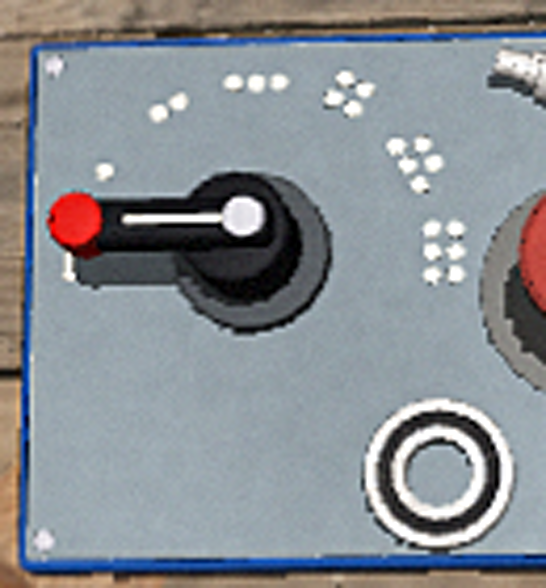

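View pics/t0b.png

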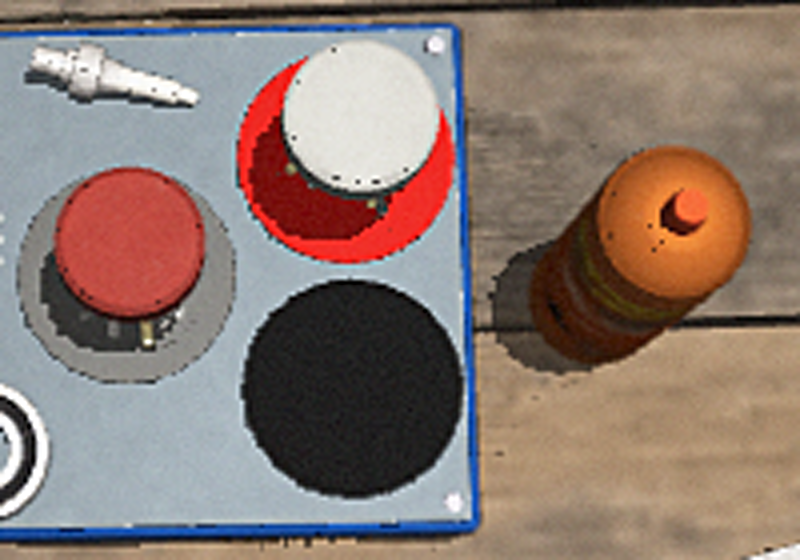

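```bash
cat > h.py <<'E'
import numpy as np, cv2
from plant import calibration, telemetry, snapshot
from scipy.optimize import least_squares
def proj(cal,P):
    P=np.atleast_2d(P); T=cal["camera_from_world"]; c=P@T[:3,:3].T+T[:3,3]
    s=np.c_[c[:,0]/-c[:,2],-c[:,1]/-c[:,2]]; r2=(s**2).sum(1,keepdims=True); s=s*(1+cal["k1"]*r2)
    K=cal["K"]; return s@K[:2,:2].T+K[:2,2]
def back(cal,uv,z):
    uv=np.atleast_2d(np.float64(uv)); K=cal["K"]; out=[]
    d=(uv-K[:2,2])/[K[0,0],K[1,1]]; s=d.copy()
    for _ in range(20): s=d/(1+cal["k1"]*(s**2).sum(1,keepdims=True))
    T=cal["camera_from_world"]; R=T[:3,:3]; o=-R.T@T[:3,3]
    r=np.c_[s[:,0],-s[:,1],-np.ones(len(s))]@R
    return o+r*((z-o[2])/r[:,2])[:,None]
E
python3 - <<'E'
from h import *
t=calibration("top")
off=np.array
A=lambda l:[(185+x/4.2,165+y/4.2) for x,y in l]
B=lambda l:[(295+x/4,165+y/4) for x,y in l]
cor=back(t,A([(37,45),(25,568)])+B([(458,28),(477,525)]),.03)
print("corners",cor[:,:2].round(4).tolist())
print("black",back(t,B([(352,388.5)]),.032).round(4))
print("red l/r", back(t,B([(237,155),(455,160),(346,263)]),.032).round(4))
print("grey l/r", back(t,B([(18,275),(236,275),(127,382)]),.032).round(4))
loc=np.array([(.1,.1725),(-.1,.1725),(.1,-.1725),(-.1,-.1725)])
def tr(p,l):
    c,s=np.cos(p[2]),np.sin(p[2]); return l@np.array([[c,s],[-s,c]])+p[:2]
f=lambda p:(tr(p,loc)-cor[:,:2]).ravel()
s=least_squares(f,[.5,-.3,0]); print(s.x,np.degrees(s.x[2]),(s.fun*1000).round(1))
print("pads",tr(s.x,np.array([(-.045,-.125),(.045,-.125),(0,-.04)])).round(4))
print("lever pix: tip,hubcap",back(t,A([(75,220),(242,215)]),.1).round(4), back(t,A([(242,215)]),.096).round(4))
print("lids: red",back(t,B([(130,240)]),.032+.076).round(4),"grey",back(t,B([(361,115)]),.032+.081).round(4))
print("spray top",back(t,B([(674,222)]),.15).round(4), "base?",back(t,B([(575,310)]),.03))
print("bearing",back(t,A([(438,474)]),.046).round(4))
print("plug",back(t,B([(110,75)]),.041).round(4))
print("yellow",back(t,[(295,336)],.091).round(4),"measure",back(t,[(378,333)],.062),"bolt",back(t,[(218,331)],.01))
E
```

```text
corners [[0.6015, -0.096], [0.4052, -0.0939], [0.5964, -0.4351], [0.4027, -0.4325]]
black [[ 0.4556 -0.3873  0.032 ]]
red l/r [[ 0.5475 -0.3469  0.032 ]
 [ 0.5431 -0.4308  0.032 ]
 [ 0.504  -0.3871  0.032 ]]
grey l/r [[ 0.5029 -0.2617  0.032 ]
 [ 0.5005 -0.3449  0.032 ]
 [ 0.4605 -0.3023  0.032 ]]
[ 0.50145553 -0.26437829 -0.01141398] -0.6539730465339758 [ 1.9  2.9 -1.8  3.2  3.1 -2.9 -3.2 -3.3]
pads [[ 0.455  -0.3889]
 [ 0.545  -0.3899]
 [ 0.501  -0.3044]]
lever pix: tip,hubcap [[ 0.5182 -0.1271  0.1   ]
 [ 0.5181 -0.1846  0.1   ]] [[ 0.519 -0.184  0.096]]
lids: red [[ 0.5001 -0.3053  0.108 ]] grey [[ 0.5414 -0.3876  0.113 ]]
spray top [[ 0.4926 -0.4868  0.15  ]] base? [[ 0.48360585 -0.47410139  0.03      ]]
bearing [[ 0.434 -0.246  0.046]]
plug [[ 0.5783 -0.299   0.041 ]]
yellow [[ 0.3475 -0.2558  0.091 ]] measure [[ 0.3490303  -0.37342347  0.062     ]] bolt [[ 0.35839781 -0.13173073  0.01      ]]
```

```bash
cat >> h.py <<'E'
from scipy.spatial.transform import Rotation as Ro
def plan(*pts, yaw=None):
    "pts: (x,y,z,n,[yaw]) printed as per-row tool-frame cm"
    o=telemetry.get_obs(); p=np.array(o["tool_pos"]); rpy=o["orientation"]
    R=Ro.from_euler("xyz",rpy,degrees=True)
    print("t",round(o["clock"],2),"at",p.round(4),rpy.round(2),"F",o["force"].round(1),"open",round(o["opening"],4),"j",o["joint_pos"].round(0))
    if yaw is not None:
        rv=(R.inv()*Ro.from_euler("xyz",[180,0,yaw],degrees=True)).as_rotvec(degrees=True); print(" turn",rv.round(2)); R=Ro.from_euler("xyz",[180,0,yaw],degrees=True)
    for q in pts:
        d=np.array(q[:3])-p; print("  ->",q,"tool cm total",(R.inv().apply(d)*100).round(2),"per row",(R.inv().apply(d)*100/q[3]).round(2)); p=np.array(q[:3])
E
python3 - <<'E'
from h import *
plan((.42,.2,.2,12),(.5,-.304,.2,12))
E
```

```text
t 0.1 at [0.2344 0.6325 0.2003] [ 1.7991e+02 -1.0000e-02 -2.0340e+01] F [-0.1 -0.1 -0.5] open 0.0876 j [ 86.  21.   1.  -0. -70. -17.]
  -> (0.42, 0.2, 0.2, 12) tool cm total [32.43 34.1   0.09] per row [2.7  2.84 0.01]
  -> (0.5, -0.304, 0.2, 12) tool cm total [25.02 44.48  0.07] per row [2.08 3.71 0.01]
```

{"api": "step_arm", "payload": {"plan": "7.2 2.7 2.84 0 0 0 0;7.2 2.7 2.84 0 0 0 0;7.2 2.7 2.84 0 0 0 0;7.2 2.7 2.84 0 0 0 0;7.2 2.7 2.84 0 0 0 0;7.2 2.7 2.84 0 0 0 0;7.2 2.7 2.84 0 0 0 0;7.2 2.7 2.84 0 0 0 0;7.2 2.7 2.84 0 0 0 0;7.2 2.7 2.84 0 0 0 0;7.2 2.7 2.84 0 0 0 0;7.2 2.7 2.84 0 0 0 0"}}

```text
clock: 1.1
tool_pos: [0.42, 0.1989, 0.2012]
orientation: [-180.0, -0.0, -20.3]
force: [0.7, -0.6, -0.4]
opening: 0.0721
```

{"api": "step_arm", "payload": {"plan": "7.2 2.05 3.5 0 0 0 0;7.2 2.05 3.5 0 0 0 0;7.2 2.05 3.5 0 0 0 0;7.2 2.05 3.5 0 0 0 0;7.2 2.05 3.5 0 0 0 0;7.2 2.05 3.5 0 0 0 0;7.2 2.05 3.5 0 0 0 0;7.2 2.05 3.5 0 0 0 0;7.2 2.05 3.5 0 0 0 0;7.2 2.05 3.5 0 0 0 0;7.2 2.05 3.5 0 0 0 0;7.2 0 0 0 0 0 0"}}

```text
clock: 2.1
tool_pos: [0.4977, -0.2441, 0.2001]
orientation: [179.9, 0.1, -20.6]
force: [0.5, -0.0, 0.7]
opening: 0.0724
```

```bash
python3 - <<'E'
from h import *
plan((.501,-.304,.2,1),yaw=-50)
w=calibration("wrist"); cv2.imwrite("pics/w1.png",snapshot("wrist")); np.save("w1.npy",w["camera_from_world"]); print(w)
E
```

```text
t 2.1 at [ 0.4977 -0.2441  0.2001] [ 1.7991e+02  8.0000e-02 -2.0590e+01] F [ 0.5 -0.   0.7] open 0.0724 j [ -6.   9. -15.   0. -66.  75.]
 turn [ 0.11  0.05 29.41]
  -> (0.501, -0.304, 0.2, 1) tool cm total [4.8  3.59 0.01] per row [4.8  3.59 0.01]
{'K': array([[432.76821968,   0.        , 323.59745772],
       [  0.        , 432.76821968, 243.24045405],
       [  0.        ,   0.        ,   1.        ]]), 'k1': -0.031122303773803386, 'camera_from_world': array([[-0.35063895, -0.93650933,  0.00161208, -0.05494622],
       [ 0.9052639 , -0.33938028, -0.25557444, -0.50157068],
       [ 0.23989496, -0.088155  ,  0.96678804, -0.52780347],
       [ 0.        ,  0.        ,  0.        ,  1.        ]])}
```

View pics/w1.png

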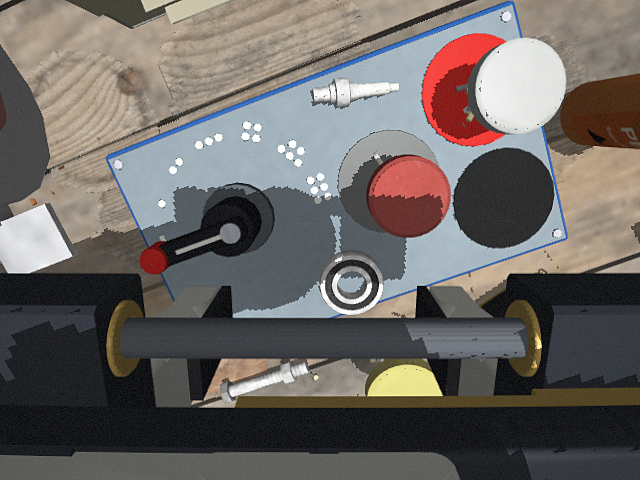

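The wrist view shows the red lid centre at (410,196), the grey lid at (519,85), the black pad at (503,198), the lever tip at (153,260) and the hub cap at (230,233). Next I'll triangulate these against the top view.

```bash
python3 - <<'E'
from h import *
w=calibration("wrist"); w["camera_from_world"]=np.load("w1.npy"); t=calibration("top"); s=calibration("scene")
print("red lid",back(w,[(410,196)],.108).round(4),"grey lid",back(w,[(519,85)],.113).round(4))
print("black",back(w,[(503,198)],.032).round(4))
print("tip",back(w,[(153,260)],.1).round(4),"cap",back(w,[(230,233)],.1).round(4),"bearing",back(w,[(352,284)],.046).round(4))
print("corners",back(w,[(107,158),(514,2),(567,238)],.03).round(4))
E
```

```text
red lid [[ 0.5032 -0.3058  0.108 ]] grey lid [[ 0.5448 -0.3862  0.113 ]]
black [[ 0.4588 -0.3874  0.032 ]]
tip [[ 0.5213 -0.129   0.1   ]] cap [[ 0.5201 -0.1862  0.1   ]] bearing [[ 0.4372 -0.2473  0.046 ]]
corners [[ 0.6019 -0.0975  0.03  ]
 [ 0.5983 -0.434   0.03  ]
 [ 0.4058 -0.4311  0.03  ]]
```

{"api": "step_arm", "payload": {"plan": "7.2 0 0 0 0 0 7;7.2 0 0 0 0 0 7;7.2 0 0 0 0 0 7;7.2 0 0 0 0 0 7;7.2 0 0 0 0 0 1.4;7.2 2.5 1.8 3 0 0 0;7.2 2.3 1.8 3 0 0 0;7.2 0 0 0 0 0 0"}}

```text
clock: 2.82
tool_pos: [0.4982, -0.2981, 0.1362]
orientation: [179.8, 0.4, -49.6]
force: [-0.6, 1.1, -0.3]
opening: 0.0719
```

```bash
python3 - <<'E'
from h import *
plan((.501,-.304,.055,4),yaw=-50)
E
```

```text
t 2.82 at [ 0.4982 -0.2981  0.1362] [179.77   0.41 -49.63] F [-0.6  1.1 -0.3] open 0.0719 j [-12.  15. -16.  -0. -59.  52.]
 turn [0.23 0.41 0.37]
  -> (0.501, -0.304, 0.055, 4) tool cm total [0.63 0.16 8.12] per row [0.16 0.04 2.03]
```

{"api": "step_arm", "payload": {"plan": "7.8 0.4 0.1 0.5 0 0 0;7.8 0.4 0.1 0.5 0 0 0;7.8 0 0 1.8 0 0 0;7.8 0 0 1.8 0 0 0;7.8 0 0 1.8 0 0 0;7.8 0 0 1.6 0 0 0;7.8 0 0 0 0 0 0"}}

```text
clock: 3.4
tool_pos: [0.5036, -0.3034, 0.06]
orientation: [179.9, 0.2, -49.6]
force: [-0.2, 0.4, -0.0]
opening: 0.0778
```

{"api": "step_arm", "payload": {"plan": "5 0 0 0 0 0 0;4.5 0 0 0 0 0 0;4.5 0 0 0 0 0 0;4.5 0 0 0 0 0 0;4.5 0 0 0 0 0 0"}}

```text
clock: 3.82
tool_pos: [0.5053, -0.3052, 0.0636]
orientation: [-180.0, -0.1, -49.7]
force: [-0.8, -0.8, 5.2]
opening: 0.0542
```

```bash
python3 - <<'E'
from h import *
plan((.457,-.3875,.055,4))
cv2.imwrite("pics/w2.png",snapshot("wrist"))
E
```

```text
t 3.82 at [ 0.5053 -0.3052  0.0636] [-1.7997e+02 -1.0000e-01 -4.9700e+01] F [-0.8 -0.8  5.2] open 0.0542 j [-12.  20. -20.   0. -50.  52.]
  -> (0.457, -0.3875, 0.055, 4) tool cm total [3.15 9.01 0.86] per row [0.79 2.25 0.21]
```

View pics/w2.png

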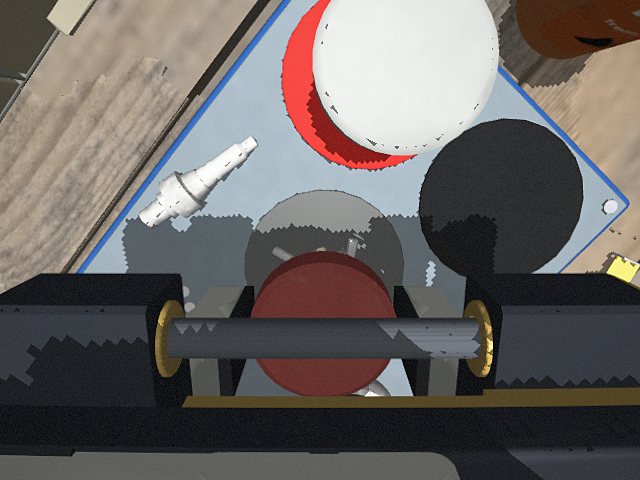

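The wrist view shows the red lid centred between the fingers at (322,322). But the opening is 54 mm on a 60 mm jar and the tool was pushed up, so I'll check the grip height from the side.

```bash
python3 - <<'E'
from h import *
a=cv2.imread("pics/scene0.png"); b=snapshot("scene")
f=lambda im:cv2.resize(im[170:290,270:400],None,fx=3,fy=3,interpolation=cv2.INTER_CUBIC)
cv2.imwrite("pics/s1.png",np.hstack([f(a),f(b)]))
plan()
E
```

```text
t 3.92 at [ 0.5053 -0.3052  0.0635] [-1.7997e+02 -9.0000e-02 -4.9700e+01] F [-1.4 -1.1  6.2] open 0.054 j [-12.  20. -20.   0. -50.  52.]
```

View pics/s1.png

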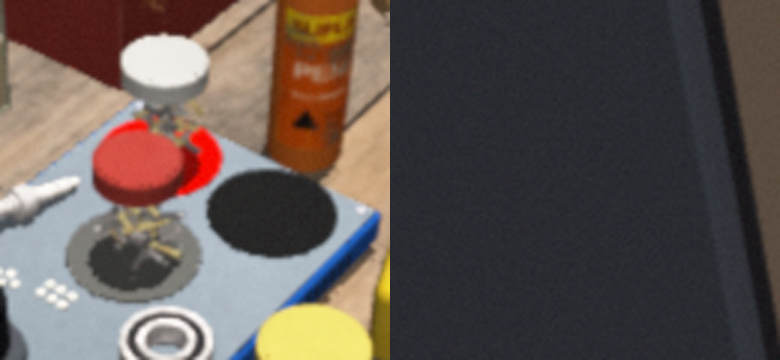

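{"api": "step_arm", "payload": {"plan": "7.6 0 0 0 0 0 0;7.6 0 0 0 0 0 0;7.6 0 0 0.4 0 0 0;7.6 0 0 0.4 0 0 0;7.6 0 0 0.3 0 0 0;7.6 0 0 0 0 0 0;7.6 0 0 0 0 0 0"}}

```text
clock: 4.5
tool_pos: [0.5044, -0.3047, 0.0506]
orientation: [180.0, 0.1, -49.7]
force: [0.4, -0.5, -0.2]
opening: 0.0758
```

{"api": "step_arm", "payload": {"plan": "4.5 0 0 0 0 0 0;4.5 0 0 0 0 0 0;4.5 0 0 0 0 0 0;4.5 0 0 0 0 0 0;4.5 0 0 0 0 0 0;4.5 0 0 0 0 0 0"}}

```text
clock: 5.0
tool_pos: [0.5049, -0.3048, 0.0514]
orientation: [-180.0, -0.0, -49.7]
force: [0.2, -0.1, 1.6]
opening: 0.0569
```

{"api": "step_arm", "payload": {"plan": "4.5 0 0 -0.5 0 0 0;4.5 0 0 -1.5 0 0 0;4.5 0 0 -1.5 0 0 0;4.5 0 0 -0.5 0 0 0;4.5 0 0 0 0 0 0"}}

```text
clock: 5.42
tool_pos: [0.5056, -0.3049, 0.0927]
orientation: [-179.9, -0.1, -49.7]
force: [1.0, 0.5, -2.8]
opening: 0.0567
```

```bash
python3 - <<'E'
from h import *
plan((.457,-.3875,.091,4))
cv2.imwrite("pics/w3.png",snapshot("wrist"))
E
```

```text
t 5.42 at [ 0.5056 -0.3049  0.0927] [-1.7991e+02 -1.2000e-01 -4.9720e+01] F [ 1.   0.5 -2.8] open 0.0567 j [-12.  18. -19.   0. -53.  52.]
  -> (0.457, -0.3875, 0.091, 4) tool cm total [3.15 9.05 0.16] per row [0.79 2.26 0.04]
```

View pics/w3.png

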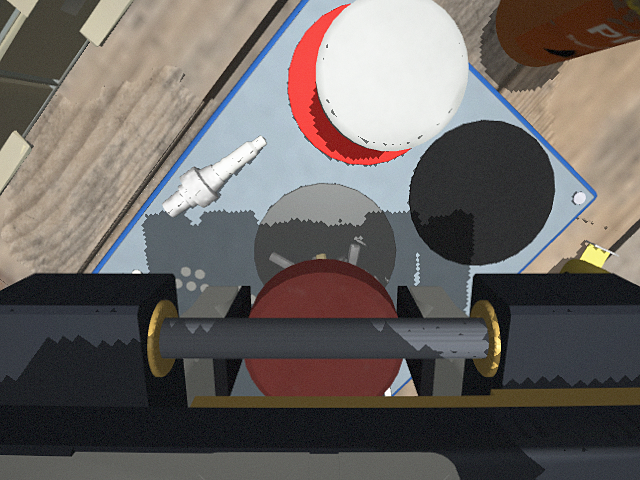

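The jar is held (force -2.8 N) with its lid at (322,330). Next I'll work out its offset in the tool and then carry it over.

```bash
python3 - <<'E'
from h import *
print(back(calibration("wrist"),[(322,330)],.149).round(4), back(calibration("wrist"),[(482,193)],.032).round(4))
E
```

```text
[[ 0.5094 -0.3101  0.149 ]] [[ 0.4585 -0.3885  0.032 ]]
```

{"api": "step_arm", "payload": {"plan": "4.5 0.3 0.8 0 0 0 0;4.5 0.6 1.7 0 0 0 0;4.5 0.7 2 0 0 0 0;4.5 0.7 2 0 0 0 0;4.5 0.6 1.7 0 0 0 0;4.5 0.3 0.8 0 0 0 0;4.5 0 0 0 0 0 0;4.5 0 0 0 0 0 0"}}

```text
clock: 6.13
tool_pos: [0.4561, -0.3875, 0.0904]
orientation: [180.0, 0.1, -49.8]
force: [0.2, -0.1, -2.0]
opening: 0.0571
```

```bash
python3 - <<'E'
from h import *
plan((.457,-.3875,.0517,4))
cv2.imwrite("pics/w4.png",snapshot("wrist"))
cv2.imwrite("pics/t4.png",cv2.resize(snapshot("top")[150:320,290:500],None,fx=3,fy=3))
E
```

```text
t 6.13 at [ 0.4561 -0.3875  0.0904] [ 1.7998e+02  7.0000e-02 -4.9810e+01] F [ 0.2 -0.1 -2. ] open 0.0571 j [-22.  19. -18.  -0. -54.  62.]
  -> (0.457, -0.3875, 0.0517, 4) tool cm total [ 0.07 -0.07  3.87] per row [ 0.02 -0.02  0.97]
```

View pics/w4.png

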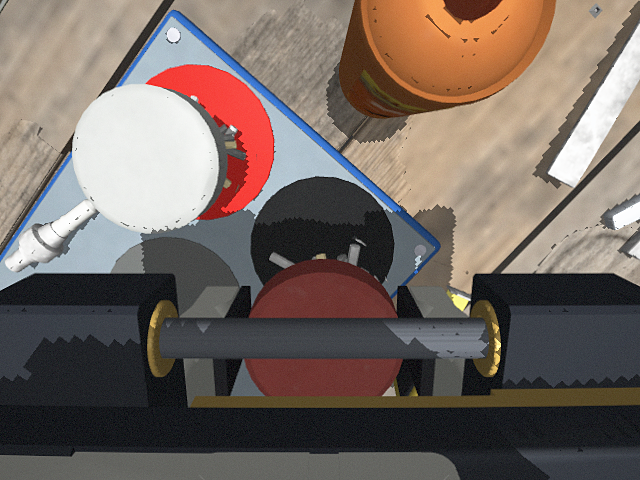

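View pics/t4.png

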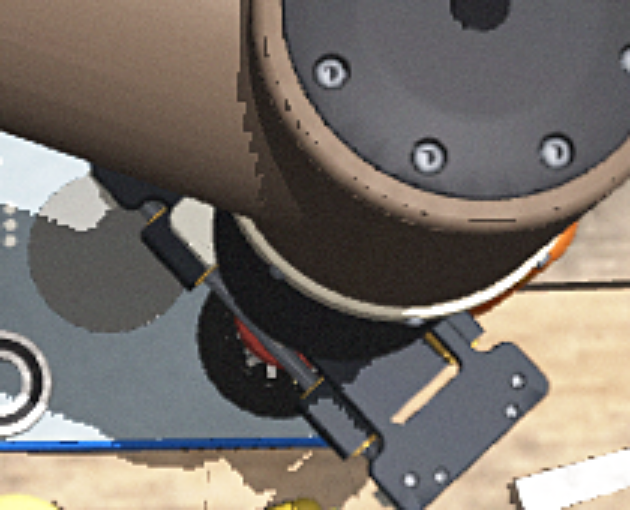

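Both views agree: the jar is over the black pad, which reaches about 6 mm beyond it, and all neighbours are clear. I'll shift it back slightly and lower it.

{"api": "step_arm", "payload": {"plan": "4.5 -0.4 0 0.5 0 0 0;4.5 0 0 1 0 0 0;4.5 0 0 1 0 0 0;4.5 0 0 0.7 0 0 0;4.5 0 0 0.4 0 0 0;4.5 0 0 0.2 0 0 0;4.5 0 0 0 0 0 0"}}

```text
clock: 6.82
tool_pos: [0.454, -0.3842, 0.0525]
orientation: [180.0, 0.1, -49.7]
force: [-0.2, -0.3, -2.4]
opening: 0.057
```

{"api": "step_arm", "payload": {"plan": "4.5 0 0 0.15 0 0 0;4.5 0 0 0.05 0 0 0;4.5 0 0 0 0 0 0"}}

```text
clock: 7.07
tool_pos: [0.4544, -0.3844, 0.0515]
orientation: [-180.0, -0.0, -49.7]
force: [-0.9, -0.1, -2.6]
opening: 0.0567
```

{"api": "step_arm", "payload": {"plan": "4.5 0 0 0.15 0 0 0;4.5 0 0 0 0 0 0"}}

```text
clock: 7.23
tool_pos: [0.4545, -0.3846, 0.0514]
orientation: [-180.0, -0.1, -49.7]
force: [-2.9, 3.4, 8.0]
opening: 0.057
```

{"api": "step_arm", "payload": {"plan": "7.2 0 0 -0.1 0 0 0;7.2 0 0 0 0 0 0;7.2 0 0 0 0 0 0;7.2 0 0 -1 0 0 0;7.2 0 0 -2 0 0 0;7.2 0 0 -3.5 0 0 0;7.2 0 0 -3.5 0 0 0;7.2 0 0 -2 0 0 0;7.2 0 0 0 0 0 0"}}

```text
clock: 7.98
tool_pos: [0.4568, -0.3861, 0.1773]
orientation: [-179.8, -0.5, -49.7]
force: [0.2, -1.1, -0.1]
opening: 0.0719
```

{"api": "step_arm", "payload": {"plan": "7.8 0 0 0 0 0 -7;7.8 0 0 0 0 0 -7;7.8 0 0 0 0 0 -7;7.8 0 0 0 0 0 -7;7.8 0 0 0 0 0 -7;7.8 0 0 0 0 0 -7;7.8 0 0 0 0 0 -7;7.8 0 0 0 0 0 -7;7.8 0 0 0 0 0 -7;7.8 0 0 0 0 0 -2;7.8 0 0 0 0 0 0"}}

```text
clock: 8.9
tool_pos: [0.4541, -0.3843, 0.1711]
orientation: [180.0, -0.0, 15.4]
force: [0.5, -0.0, -0.7]
opening: 0.0779
```

```bash
python3 - <<'E'
from h import *
plan((.543,-.387,.16,4))
cv2.imwrite("pics/w5.png",snapshot("wrist"))
np.save("w5.npy",calibration("wrist")["camera_from_world"])
E
```

```text
t 8.9 at [ 0.4541 -0.3843  0.1711] [179.99  -0.    15.36] F [ 0.5 -0.  -0.7] open 0.0779 j [-21.  14. -12.   0. -63. 127.]
  -> (0.543, -0.387, 0.16, 4) tool cm total [8.5  2.61 1.11] per row [2.13 0.65 0.28]
```

View pics/w5.png

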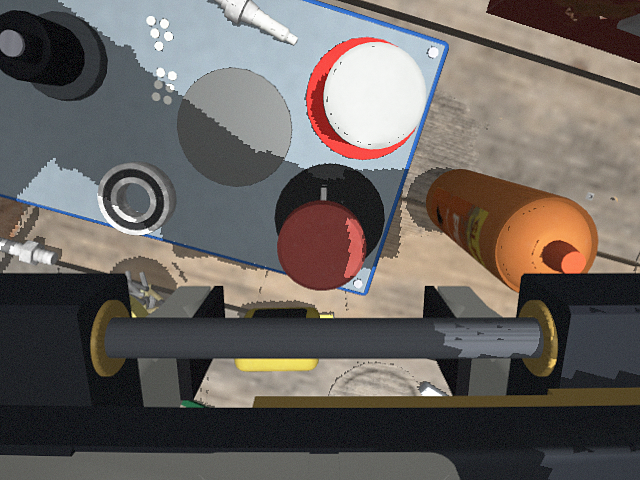

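The wrist view shows the red jar standing on the black pad (lid at (323,245)), the grey lid at (374,95), the bare grey pad at (235,126) and the spray base near (435,200).

```bash
python3 - <<'E'
from h import *
w=calibration("wrist"); w["camera_from_world"]=np.load("w5.npy")
print("redlid",back(w,[(323,245)],.108).round(4),"grey",back(w,[(374,95)],.113).round(4),"greypad",back(w,[(235,126)],.032).round(4),"redpad L/B",back(w,[(306,98),(362,159)],.032).round(4),"black R/T",back(w,[(384,215),(330,163)],.032).round(4),"spray base",back(w,[(437,205)],.02),"top",back(w,[(547,240)],.15))
E
```

```text
redlid [[ 0.4562 -0.3837  0.108 ]] grey [[ 0.5438 -0.3877  0.113 ]] greypad [[ 0.5054 -0.3046  0.032 ]] redpad L/B [[ 0.5373 -0.349   0.032 ]
 [ 0.5069 -0.3993  0.032 ]] black R/T [[ 0.4714 -0.4272  0.032 ]
 [ 0.498  -0.3775  0.032 ]] spray base [[ 0.4880851  -0.46700933  0.02      ]] top [[ 0.49833187 -0.48570864  0.15      ]]
```

{"api": "step_arm", "payload": {"plan": "7.8 1.5 0.4 0 0 0 0;7.8 2.5 0.8 0 0 0 0;7.8 2.5 0.8 0 0 0 0;7.8 2 0.6 0 0 0 0;7.8 0 0 0 0 0 -1.6;7.8 0 0 2 0 0 0;7.8 0 0 2 0 0 0;7.8 0 0 0 0 0 0;7.8 0 0 0 0 0 0"}}

```text
clock: 9.7
tool_pos: [0.5423, -0.3868, 0.13]
orientation: [-179.9, 0.1, 16.8]
force: [0.8, -0.3, -0.2]
opening: 0.0782
```

```bash
python3 - <<'E'
from h import *
plan((.5435,-.3875,.053,5))
cv2.imwrite("pics/w6.png",snapshot("wrist"))
E
```

```text
t 9.7 at [ 0.5423 -0.3868  0.13  ] [-1.7992e+02  1.3000e-01  1.6800e+01] F [ 0.8 -0.3 -0.2] open 0.0782 j [-19.  23.  -6.   0. -62. 126.]
  -> (0.5435, -0.3875, 0.053, 5) tool cm total [0.11 0.11 7.7 ] per row [0.02 0.02 1.54]
```

View pics/w6.png

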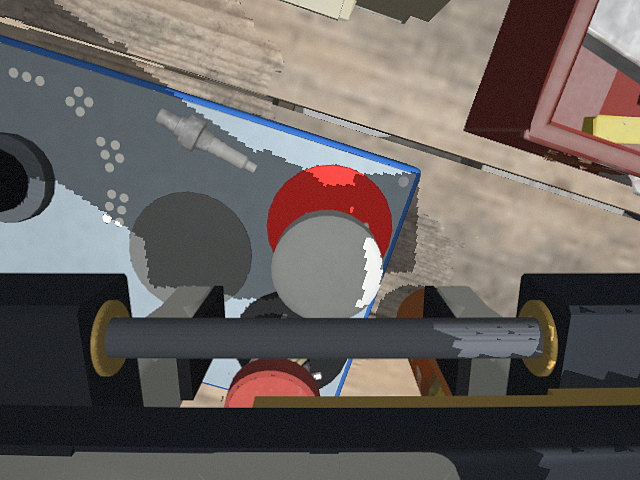

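```bash
python3 - <<'E'
from h import *
print(back(calibration("wrist"),[(327,266)],.113).round(4))
E
```

```text
[[ 0.5471 -0.3881  0.113 ]]
```

{"api": "step_arm", "payload": {"plan": "7.8 0.2 0.1 2 0 0 0;7.8 0.2 0 2 0 0 0;7.8 0 0 2 0 0 0;7.8 0 0 1.2 0 0 0;7.8 0 0 0.4 0 0 0;7.8 0 0 0 0 0 0;7.8 0 0 0 0 0 0"}}

```text
clock: 10.33
tool_pos: [0.5479, -0.3873, 0.0561]
orientation: [179.9, -0.1, 16.9]
force: [-0.0, -0.1, 0.7]
opening: 0.078
```

{"api": "step_arm", "payload": {"plan": "7 0 0 0.3 0 0 0;4.5 0 0 0 0 0 0;4.5 0 0 0 0 0 0;4.5 0 0 0 0 0 0;4.5 0 0 0 0 0 0;4.5 0 0 0 0 0 0;4.5 0 0 0 0 0 0"}}

```text
clock: 10.92
tool_pos: [0.5474, -0.3868, 0.0524]
orientation: [180.0, -0.0, 16.9]
force: [-0.8, 2.5, 5.7]
opening: 0.0586
```

{"api": "step_arm", "payload": {"plan": "4.5 0 0 -0.5 0 0 0;4.5 0 0 -1.5 0 0 0;4.5 0 0 -1.5 0 0 0;4.5 0 0 -1 0 0 0;4.5 0.3 -1 0 0 0 0;4.5 0.6 -1.9 0 0 0 0;4.5 0.6 -1.9 0 0 0 0;4.5 -0.5 -1.3 0 0 0 0;4.5 -1.2 -1.5 0 0 0 0;4.5 -1.1 -1.2 0 0 0 0;4.5 -0.6 -0.5 0 0 0 0;4.5 0 0 0 0 0 0"}}

```text
clock: 11.92
tool_pos: [0.5003, -0.3022, 0.0965]
orientation: [-179.9, 0.0, 16.9]
force: [-0.5, 0.9, -1.9]
opening: 0.0588
```

```bash
python3 - <<'E'
from h import *
plan((.5025,-.3045,.053,5))
cv2.imwrite("pics/w7.png",snapshot("wrist"))
E
```

```text
t 11.92 at [ 0.5003 -0.3022  0.0965] [-1.7995e+02  4.0000e-02  1.6880e+01] F [-0.5  0.9 -1.9] open 0.0588 j [-12.  17. -19.  -0. -54. 119.]
  -> (0.5025, -0.3045, 0.053, 5) tool cm total [0.15 0.29 4.35] per row [0.03 0.06 0.87]
```

View pics/w7.png

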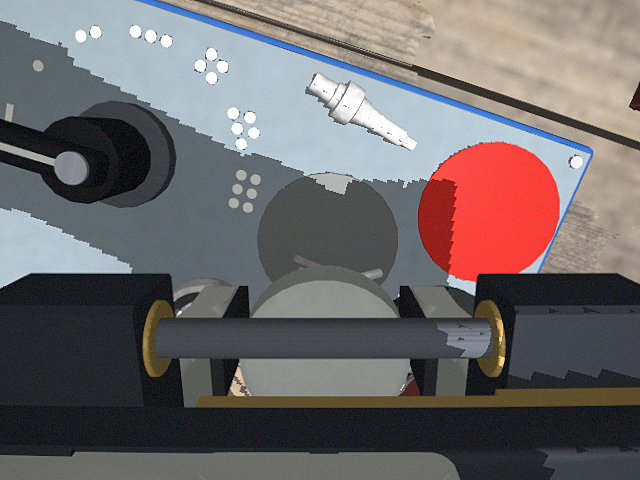

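The jar is held clear over the grey pad, with the pad centre at (328,240), the lid at (325,345) and the bare red pad at (489,211).

```bash
python3 - <<'E'
from h import *
w=calibration("wrist")
print("lid",back(w,[(326,345)],.157).round(4),"pad",back(w,[(328,241)],.032).round(4),"redpad",back(w,[(489,211)],.032).round(4),"cap",back(w,[(70,168)],.1).round(4),"five dots",back(w,[(242,128)],.03).round(4))
E
```

```text
lid [[ 0.5046 -0.303   0.157 ]] pad [[ 0.5063 -0.3043  0.032 ]] redpad [[ 0.5509 -0.3886  0.032 ]] cap [[ 0.5216 -0.1873  0.1   ]] five dots [[ 0.5541 -0.2395  0.03  ]]
```

{"api": "step_arm", "payload": {"plan": "4.5 0.2 0.2 0.6 0 0 0;4.5 0 0 1 0 0 0;4.5 0 0 1 0 0 0;4.5 0 0 0.9 0 0 0;4.5 0 0 0.5 0 0 0;4.5 0 0 0.3 0 0 0;4.5 0 0 0 0 0 0;4.5 0 0 0 0 0 0"}}

```text
clock: 12.63
tool_pos: [0.5046, -0.3047, 0.0535]
orientation: [180.0, 0.0, 16.9]
force: [0.3, -0.2, -1.6]
opening: 0.0586
```

{"api": "step_arm", "payload": {"plan": "4.5 0 0 0.15 0 0 0;4.5 0 0 0.1 0 0 0;4.5 0 0 0 0 0 0"}}

```text
clock: 12.88
tool_pos: [0.505, -0.3048, 0.0523]
orientation: [180.0, -0.1, 16.9]
force: [-1.5, 2.2, 5.4]
opening: 0.0588
```

{"api": "step_arm", "payload": {"plan": "7.4 0 0 -0.1 0 0 0;7.4 0 0 0 0 0 0;7.4 0 0 0 0 0 0;7.4 0 0 -1 0 0 0;7.4 0 0 -2 0 0 0;7.4 0 0 -3.5 0 0 0;7.4 0 0 -3.5 0 0 0;7.4 0 0 -1.9 0 0 0;7.4 0 0 0 0 0 0"}}

```text
clock: 13.63
tool_pos: [0.5073, -0.306, 0.1776]
orientation: [179.7, -0.4, 16.9]
force: [0.5, -0.2, 1.1]
opening: 0.074
```

{"api": "step_arm", "payload": {"plan": "7.4 0 0 0 0 0 6.8;7.4 0 0 0 0 0 6.8;7.4 0 0 0 0 0 6.8;7.4 0 0 0 0 0 6.8;7.4 0 0 0 0 0 6.8;7.4 0 0 0 0 0 6.8;7.4 0 0 0 0 0 6.8;7.4 0 0 0 0 0 6.8;7.4 0 0 0 0 0 6.8;7.4 0 0 0 0 0 6.8;7.4 0 0 0 0 0 6.8;7.4 0 0 0 0 0 6.2"}}

```text
clock: 14.63
tool_pos: [0.5044, -0.3046, 0.1716]
orientation: [-180.0, -0.0, -64.5]
force: [0.1, 0.1, -0.0]
opening: 0.074
```

```bash
python3 - <<'E'
from h import *
plan((.456,-.3843,.16,4))
cv2.imwrite("pics/w8.png",snapshot("wrist"))
np.save("w8.npy",calibration("wrist")["camera_from_world"])
E
```

```text
t 14.63 at [ 0.5044 -0.3046  0.1716] [-180.     -0.    -64.48] F [ 0.1  0.1 -0. ] open 0.074 j [-12.  14. -13.   0. -63.  38.]
  -> (0.456, -0.3843, 0.16, 4) tool cm total [5.1  7.8  1.16] per row [1.28 1.95 0.29]
```

View pics/w8.png

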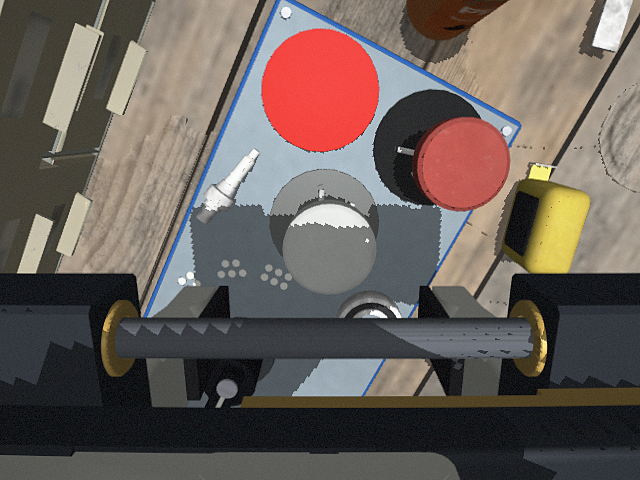

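The grey jar stands on the light grey pad (lid at (329,247)). The red jar is on black at (462,164) and the red pad is bare at (320,90).

```bash
python3 - <<'E'
from h import *
w=calibration("wrist"); w["camera_from_world"]=np.load("w8.npy")
print("redlid",back(w,[(462,164)],.108).round(4),"greylid",back(w,[(329,247)],.113).round(4),"redpad",back(w,[(320,90)],.032).round(4),"greypad L",back(w,[(271,215),(378,215),(325,169)],.032).round(4))
E
```

```text
redlid [[ 0.4545 -0.383   0.108 ]] greylid [[ 0.5022 -0.3087  0.113 ]] redpad [[ 0.5468 -0.3903  0.032 ]] greypad L [[ 0.5423 -0.2932  0.032 ]
 [ 0.4691 -0.3276  0.032 ]
 [ 0.52   -0.3417  0.032 ]]
```

{"api": "step_arm", "payload": {"plan": "7.4 0.7 1.2 0 0 0 0;7.4 1.5 2.3 0 0 0 0;7.4 1.5 2.3 0 0 0 0;7.4 1.2 1.7 0 0 0 0;7.4 0 0 1.5 0 0 0;7.4 0 0 2 0 0 0;7.4 0 0 0 0 0 0;7.4 0 0 0 0 0 0"}}

```text
clock: 15.35
tool_pos: [0.4573, -0.3816, 0.1358]
orientation: [179.9, 0.1, -64.0]
force: [-0.3, -0.4, 1.3]
opening: 0.0742
```

```bash
python3 - <<'E'
from h import *
plan((.457,-.3845,.0515,4))
cv2.imwrite("pics/w9.png",snapshot("wrist"))
np.save("w9.npy",calibration("wrist")["camera_from_world"])
E
```

```text
t 15.35 at [ 0.4573 -0.3816  0.1358] [ 1.799e+02  1.000e-01 -6.402e+01] F [-0.3 -0.4  1.3] open 0.0742 j [-21.  16. -15.   0. -59.  47.]
  -> (0.457, -0.3845, 0.0515, 4) tool cm total [0.26 0.14 8.43] per row [0.07 0.03 2.11]
```

View pics/w9.png

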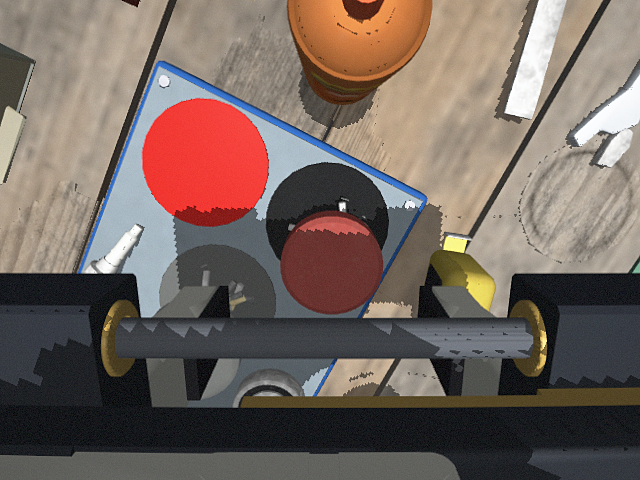

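{"api": "step_arm", "payload": {"plan": "7.4 0.2 0.2 1 0 0 0;7.4 0.1 0 2 0 0 0;7.4 0 0 2 0 0 0;7.4 0 0 2 0 0 0;7.4 0 0 1 0 0 0;7.4 0 0 0.4 0 0 0;7.4 0 0 0 0 0 0"}}

```text
clock: 15.98
tool_pos: [0.4578, -0.385, 0.0518]
orientation: [180.0, 0.0, -64.1]
force: [-1.1, -0.1, -0.3]
opening: 0.0741
```

{"api": "step_arm", "payload": {"plan": "5 0 0 0 0 0 0;4.5 0 0 0 0 0 0;4.5 0 0 0 0 0 0;4.5 0 0 0 0 0 0;4.5 0 0 0 0 0 0;4.5 0 0 0 0 0 0"}}

```text
clock: 16.48
tool_pos: [0.4582, -0.3853, 0.0533]
orientation: [-180.0, -0.1, -64.1]
force: [-1.6, 1.1, 6.0]
opening: 0.0556
```

{"api": "step_arm", "payload": {"plan": "4.5 0 0 -0.5 0 0 0;4.5 0 0 -1.5 0 0 0;4.5 0 0 -2 0 0 0;4.5 0 0 -2 0 0 0;4.5 0 0 -2 0 0 0;4.5 0 0 -2 0 0 0;4.5 0 0 -1.5 0 0 0;4.5 0 0 -0.5 0 0 0;4.5 0 0 0 0 0 0"}}

```text
clock: 17.23
tool_pos: [0.4586, -0.3852, 0.1735]
orientation: [-179.9, -0.1, -64.1]
force: [-0.5, -0.4, -3.3]
opening: 0.0555
```

{"api": "step_arm", "payload": {"plan": "4.5 0 0 0 0 0 -4;4.5 0 0 0 0 0 -7;4.5 0 0 0 0 0 -7;4.5 0 0 0 0 0 -7;4.5 0 0 0 0 0 -7;4.5 0 0 0 0 0 -7;4.5 0 0 0 0 0 -7;4.5 0 0 0 0 0 -7;4.5 0 0 0 0 0 -7;4.5 0 0 0 0 0 -7;4.5 0 0 0 0 0 -7;4.5 0 0 0 0 0 -7"}}

```text
clock: 18.23
tool_pos: [0.4571, -0.3844, 0.1703]
orientation: [-179.9, 0.1, 17.2]
force: [0.3, -0.6, -2.7]
opening: 0.0554
```

```bash
python3 - <<'E'
from h import *
plan((.548,-.390,.172,4))
E
```

```text
t 18.23 at [ 0.4571 -0.3844  0.1703] [-1.7987e+02  9.0000e-02  1.7200e+01] F [ 0.3 -0.6 -2.7] open 0.0554 j [-21.  15. -12.  -0. -64. 129.]
  -> (0.548, -0.39, 0.172, 4) tool cm total [ 8.51  3.22 -0.19] per row [ 2.13  0.81 -0.05]
```

{"api": "step_arm", "payload": {"plan": "4.5 1 0.4 0 0 0 0;4.5 1.9 0.7 0 0 0 0;4.5 2.3 0.9 0 0 0 0;4.5 2.1 0.8 0 0 0 0;4.5 1.2 0.4 0 0 0 0;4.5 0 0 1.5 0 0 0;4.5 0 0 2.5 0 0 0;4.5 0 0 1.5 0 0 0;4.5 0 0 0 0 0 0;4.5 0 0 0 0 0 0"}}

```text
clock: 19.07
tool_pos: [0.5479, -0.3906, 0.1154]
orientation: [-179.9, 0.2, 16.8]
force: [0.0, 0.3, -2.3]
opening: 0.0554
```

```bash
python3 - <<'E'
from h import *
plan((.548,-.390,.053,4))
cv2.imwrite("pics/w10.png",snapshot("wrist"))
np.save("w10.npy",calibration("wrist")["camera_from_world"])
cv2.imwrite("pics/s10.png",cv2.resize(snapshot("scene")[130:330,200:440],None,fx=3,fy=3))
E
```

```text
t 19.07 at [ 0.5479 -0.3906  0.1154] [-1.7988e+02  1.7000e-01  1.6780e+01] F [ 0.   0.3 -2.3] open 0.0554 j [-19.  24.  -6.  -0. -60. 126.]
  -> (0.548, -0.39, 0.053, 4) tool cm total [ 0.05 -0.04  6.24] per row [ 0.01 -0.01  1.56]
```

View pics/w10.png

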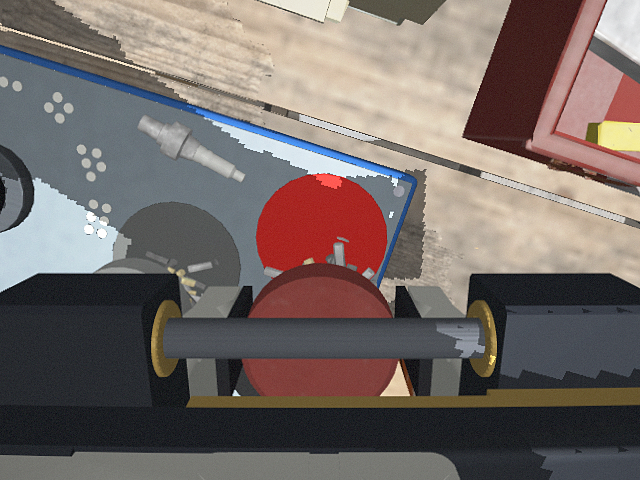

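View pics/s10.png

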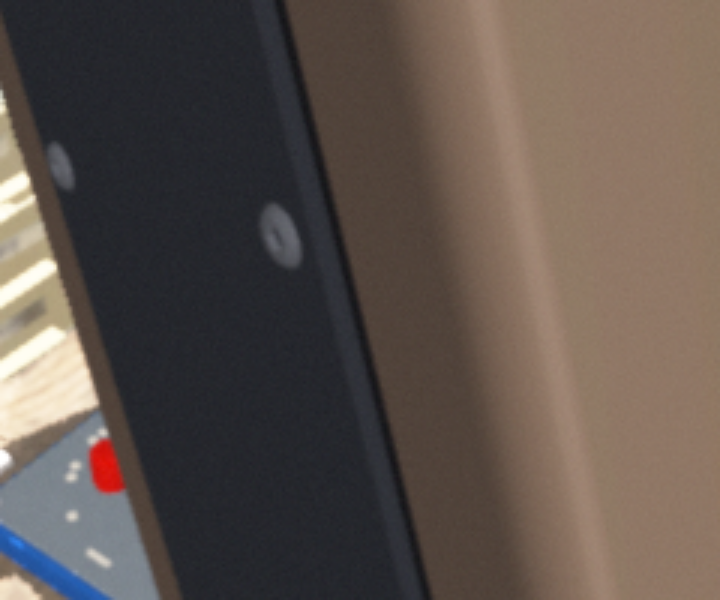

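In the wrist view the red jar (lid at (320,333)) is above the red pad (centre about (322,238)). The scene view is blocked by the arm.

```bash
python3 - <<'E'
from h import *
w=calibration("wrist"); w["camera_from_world"]=np.load("w10.npy")
for v in (236,240): print("pad",back(w,[(322,v)],.032).round(4))
print("lid",back(w,[(320,333)],.108+.062).round(4))
# fit
print(proj(w,[(.549,-.389,.032),(.549+.042,-.389,.032),(.549,-.389+.042,.032)]).round(0))
E
```

```text
pad [[ 0.5506 -0.3897  0.032 ]]
pad [[ 0.5481 -0.3905  0.032 ]]
lid [[ 0.5518 -0.3892  0.17  ]]
[[320. 238.]
 [340. 174.]
 [256. 219.]]
```

{"api": "step_arm", "payload": {"plan": "4.5 0 0 0.8 0 0 0;4.5 0 0 1.5 0 0 0;4.5 0 0 1.5 0 0 0;4.5 0 0 1.1 0 0 0;4.5 0 0 0.7 0 0 0;4.5 0 0 0.3 0 0 0;4.5 0 0 0 0 0 0;4.5 0 0 0 0 0 0"}}

```text
clock: 19.83
tool_pos: [0.5489, -0.3913, 0.0588]
orientation: [180.0, -0.0, 16.9]
force: [0.1, -0.6, -3.0]
opening: 0.0559
```

{"api": "step_arm", "payload": {"plan": "4.5 -0.1 0 0.3 0 0 0;4.5 0 0 0.2 0 0 0;4.5 0 0 0.1 0 0 0;4.5 0 0 0 0 0 0"}}

```text
clock: 20.17
tool_pos: [0.5479, -0.3915, 0.0534]
orientation: [179.9, -0.0, 16.9]
force: [-0.9, 0.9, 3.2]
opening: 0.0556
```

{"api": "step_arm", "payload": {"plan": "7 0 0 0 0 0 0;7 0 0 0 0 0 0;7 0 0 0 0 0 0;7 0 0 -1 0 0 0;7 0 0 -2 0 0 0;7 0 0 -3.5 0 0 0;7 0 0 -3.5 0 0 0;7 0 0 -2.5 0 0 0;7 0 0 0 0 0 0"}}

```text
clock: 20.92
tool_pos: [0.5505, -0.3932, 0.1852]
orientation: [179.5, -0.4, 16.9]
force: [1.0, -0.9, 1.2]
opening: 0.0699
```

```bash
python3 - <<'E'
from h import *
plan((.44,-.20,.172,6))
cv2.imwrite("pics/w11.png",snapshot("wrist"))
E
```

```text
t 20.92 at [ 0.5505 -0.3932  0.1852] [179.55  -0.41  16.92] F [ 1.  -0.9  1.2] open 0.0699 j [-19.  21.  -1.   0. -67. 126.]
  -> (0.44, -0.2, 0.172, 6) tool cm total [ -4.95 -21.71   1.11] per row [-0.83 -3.62  0.18]
```

View pics/w11.png

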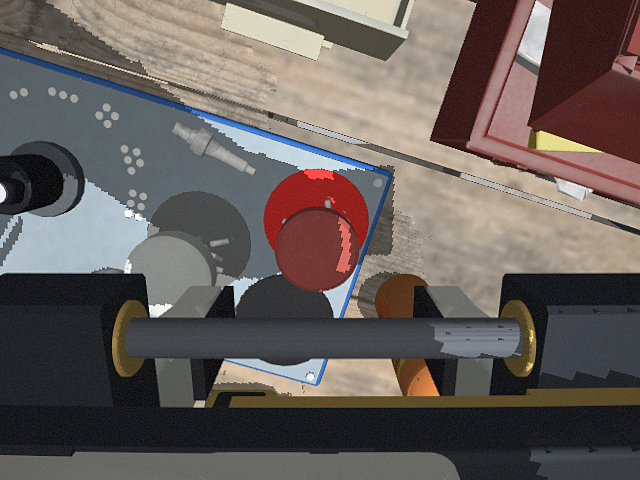

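The red jar stands on the red pad (lid at (317,249), pad around it) and grey on grey. Next I'll go to the dial with the jaw turned along x.

{"api": "step_arm", "payload": {"plan": "8.7 -0.8 -3.6 0 0 0 0;8.7 -0.8 -3.6 0 0 0 0;8.7 -0.8 -3.6 0 0 0 0;8.7 -0.8 -3.6 0 0 0 0;8.7 -0.8 -3.6 0 0 0 0;8.7 -0.8 -3.6 0 0 0 0;8.7 0 0 0 0 0 7;8.7 0 0 0 0 0 7;8.7 0 0 0 0 0 7;8.7 0 0 0 0 0 7;8.7 0 0 0 0 0 7;8.7 0 0 0 0 0 7"}}

```text
clock: 21.97
tool_pos: [0.4385, -0.1983, 0.177]
orientation: [180.0, 0.0, -25.5]
force: [0.4, 0.8, 0.9]
opening: 0.0868
```

{"api": "step_arm", "payload": {"plan": "8.7 0 0 0 0 0 7;8.7 0 0 0 0 0 7;8.7 0 0 0 0 0 7;8.7 0 0 0 0 0 7;8.7 0 0 0 0 0 7;8.7 0 0 0 0 0 7;8.7 0 0 0 0 0 7;8.7 0 0 0 0 0 7;8.7 0 0 0 0 0 7;8.7 0 0 0 0 0 2;8.7 0 0 0 0 0 0"}}

```text
clock: 22.88
tool_pos: [0.4385, -0.1985, 0.177]
orientation: [180.0, 0.0, -90.2]
force: [-0.1, -0.2, 0.7]
opening: 0.0869
```

```bash
python3 - <<'E'
from h import *
plan((.44,-.135,.172,6))
cv2.imwrite("pics/w12.png",snapshot("wrist"))
np.save("w12.npy",calibration("wrist")["camera_from_world"])
E
```

```text
t 22.88 at [ 0.4385 -0.1985  0.177 ] [ 1.7996e+02  1.0000e-02 -9.0230e+01] F [-0.1 -0.2  0.7] open 0.0869 j [ -1.   3. -25.  -0. -62.   1.]
  -> (0.44, -0.135, 0.172, 6) tool cm total [-6.35 -0.12  0.5 ] per row [-1.06 -0.02  0.08]
```

View pics/w12.png

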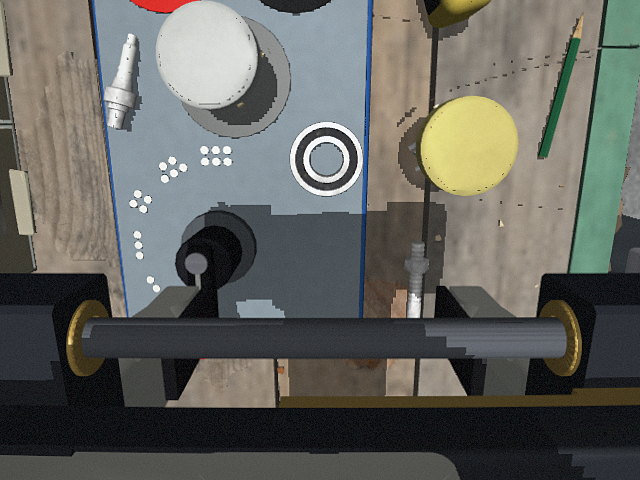

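```bash
python3 - <<'E'
from h import *
w=calibration("wrist"); w["camera_from_world"]=np.load("w12.npy"); t=calibration("top")
A=lambda l:[(185+x/4.2,165+y/4.2) for x,y in l]
for nm,d in (("w",back(w,[(216,155),(173,168),(141,201),(138,244)],.03)),("top",back(t,A([(444,251),(415,164),(349,94),(257,82),(168,107),(104,171),(68,267)]),.03))):
    q=np.radians([180,150,120,90,60,30,0])[:len(d)]
    u=np.c_[np.sin(q),np.cos(q)]
    f=lambda p:(p[:2]+.07*u@np.array([[np.cos(p[2]),np.sin(p[2])],[-np.sin(p[2]),np.cos(p[2])]])-d[:,:2]).ravel()
    s=least_squares(f,[.52,-.18,0]); print(nm,s.x.round(4),(s.fun*1e3).round(1))
E
```

```text
w [ 0.5165 -0.1796  0.0143] [-1.1 -0.9  0.6 -0.6 -1.2  0.3  1.6  1.2]
top [ 0.5162 -0.1797  0.0028] [-1.4 -1.4  0.5 -2.1 -1.4 -0.6  2.1  0.   1.1  1.6 -0.9  3.2 -0.  -0.7]
```

```bash
cat > dial.py <<'E'
import numpy as np
ax=np.array([.516,-.180]); R=.042
def q(tcp):
    c=np.array([[tcp[0]+a,tcp[1]+b] for a in np.linspace(.0435,.065,9) for b in np.linspace(-.0095,.0095,9)])-ax
    rho=np.hypot(*c.T); a=np.arctan2(c[:,0],c[:,1])
    out=[]
    for r,aa in zip(rho,a):
        h=.008 if r<.045 else .010
        out.append(np.degrees(aa+np.arcsin(min(1,h/r))))
    return max(out)
E
python3 - <<'E'
from dial import *
for th in range(-40,125,10):
    C=ax+R*np.array([np.sin(np.radians(th)),np.cos(np.radians(th))]); T=C-[.0543,0]
    print(th,T.round(4),round(q(T),1))
E
```

```text
-40 [ 0.4347 -0.1478] -11.1
-30 [ 0.4407 -0.1436] -0.4
-20 [ 0.4473 -0.1405] 8.4
-10 [ 0.4544 -0.1386] 20.6
0 [ 0.4617 -0.138 ] 31.7
10 [ 0.469  -0.1386] 42.1
20 [ 0.4761 -0.1405] 51.7
30 [ 0.4827 -0.1436] 60.8
40 [ 0.4887 -0.1478] 69.5
50 [ 0.4939 -0.153 ] 80.3
60 [ 0.4981 -0.159 ] 88.2
70 [ 0.5012 -0.1656] 96.6
80 [ 0.5031 -0.1727] 109.3
90 [ 0.5037 -0.18  ] 121.1
100 [ 0.5031 -0.1873] 132.1
110 [ 0.5012 -0.1944] 142.2
120 [ 0.4981 -0.201 ] 151.6
```

{"api": "step_arm", "payload": {"plan": "8.7 -1.6 0.3 0 0 0 0;8.7 -1.6 0.3 0 0 0 0;8.7 -1.6 0.3 0 0 0 0;8.7 -1.4 0.1 0 0 0 0;8.7 0 0 0 0 0 0;8.7 0 0 2 0 0 0;8.7 0 0 2.5 0 0 0;8.7 0 0 2.5 0 0 0;8.7 0 0 1.5 0 0 0;8.7 0 0 0.8 0 0 0;8.7 0 0 0 0 0 0;8.7 0 0 0 0 0 0"}}

```text
clock: 23.93
tool_pos: [0.4293, -0.1367, 0.0845]
orientation: [180.0, -0.0, -90.1]
force: [-0.4, -0.1, 0.4]
opening: 0.0868
```

```bash
python3 - <<'E'
from h import *
plan()
a=snapshot("top"); cv2.imwrite("pics/t13.png",np.hstack([cv2.resize(a[140:320,150:320],None,fx=3,fy=3)]))
cv2.imwrite("pics/s13.png",cv2.resize(snapshot("scene")[200:400,150:390],None,fx=3,fy=3))
E
```

```text
t 23.93 at [ 0.4293 -0.1367  0.0845] [ 1.7998e+02 -2.0000e-02 -9.0080e+01] F [-0.4 -0.1  0.4] open 0.0868 j [  8.   6. -36.   0. -48.  -8.]
```

View pics/t13.png

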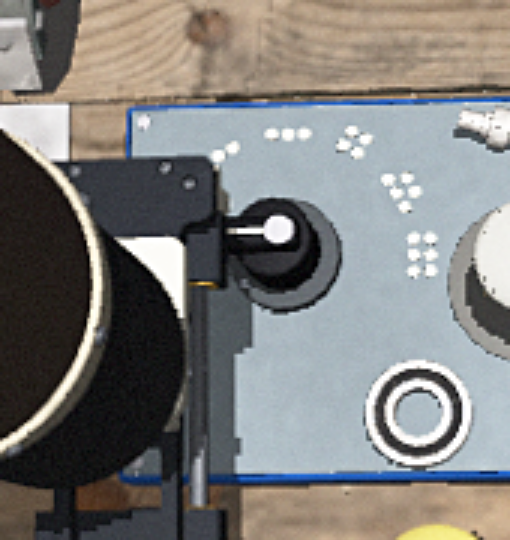

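View pics/s13.png

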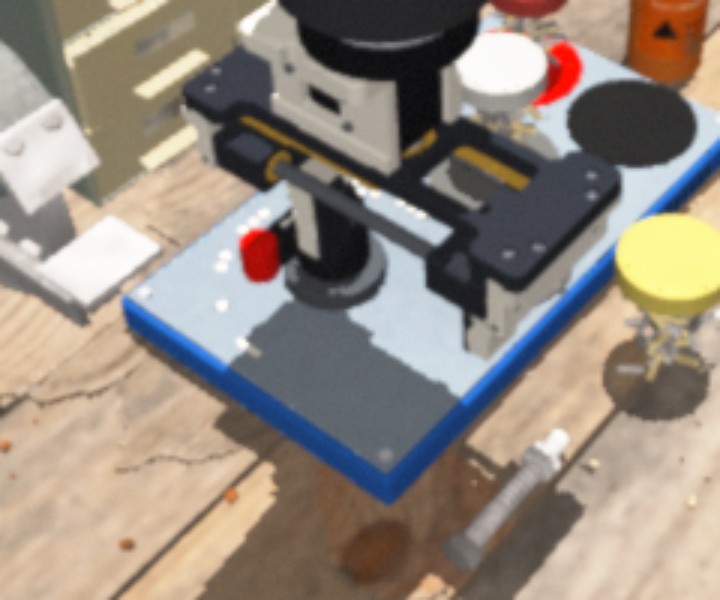

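The finger is down beside the lever on its front side, clear of everything else. Pushing towards click 1.

{"api": "step_arm", "payload": {"plan": "8.7 0 -0.5 0.2 0 0 0;8.7 0 -0.5 0 0 0 0;8.7 0 -0.5 0 0 0 0;8.7 0 -0.4 0 0 0 0;8.7 0.1 -0.4 0 0 0 0;8.7 0.1 -0.3 0 0 0 0;8.7 0 0 0 0 0 0;8.7 0 0 0 0 0 0"}}

```text
clock: 24.7
tool_pos: [0.455, -0.1386, 0.0821]
orientation: [180.0, -0.0, -90.1]
force: [-0.3, -0.1, -0.8]
opening: 0.0872
```

```bash
python3 - <<'E'
from h import *
from dial import q
plan(); print("q",q(telemetry.get_obs()["tool_pos"]))
a=snapshot("top"); cv2.imwrite("pics/t14.png",np.hstack([cv2.resize(a[140:320,150:320],None,fx=3,fy=3)]))
E
```

```text
t 24.7 at [ 0.455  -0.1386  0.0821] [179.98  -0.   -90.14] F [-0.3 -0.1 -0.8] open 0.0872 j [  7.   9. -33.  -0. -48.  -7.]
q 21.648281670218324
```

View pics/t14.png

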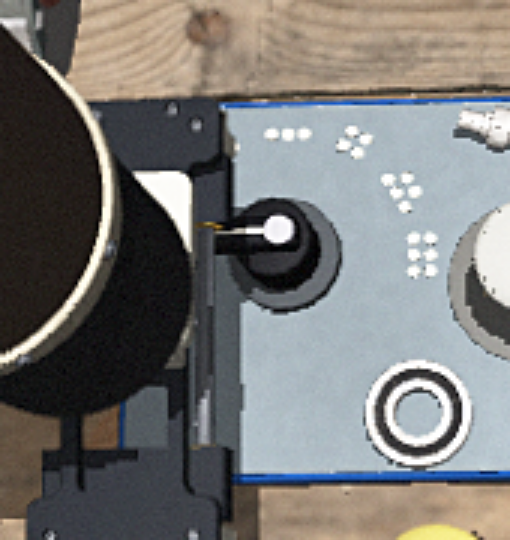

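```bash
python3 - <<'E'
from h import *
cv2.imwrite("pics/s14.png",cv2.resize(snapshot("scene")[200:320,190:350],None,fx=4.8,fy=4.8,interpolation=cv2.INTER_CUBIC))
E
```

```text
(no output)
```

View pics/s14.png

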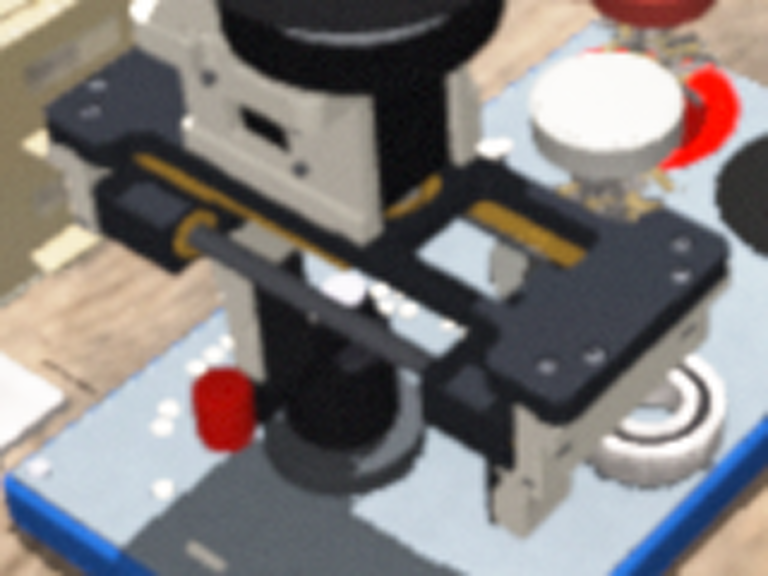

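```bash
python3 - <<'E'
from h import *
s=calibration("scene")
o=telemetry.get_obs()["tool_pos"]
P=[]
for n,p in {"finger outer":(o[0]+.065,o[1],.082),"inner":(o[0]+.0435,o[1],.082),"outer up":(o[0]+.065,o[1],.13),"tip":(.516,-.128,.09),"cap":(.516,-.18,.1),"otherfinger inner":(o[0]-.0435,o[1],.082),"other outer":(o[0]-.065,o[1],.082)}.items():
    u=proj(s,[p])[0]; print(n,((u-[190,200])*4.8).round(0))
E
```

```text
finger outer [250. 400.]
inner [299. 430.]
outer up [235. 296.]
tip [234. 408.]
cap [340. 296.]
otherfinger inner [507. 555.]
other outer [562. 588.]
```

```bash
python3 - <<'E'
from h import *
s=calibration("scene")
o=telemetry.get_obs()["tool_pos"]
for z in(.082,):
  b=back(s,np.array([(515,537),(490,515),(562,480),(258,388)])/4.8+[190,200],z); print(z,(b-o).round(4))
im=snapshot("scene")[235:325,225:320]; im=cv2.convertScaleAbs(im,alpha=2.2,beta=20)
cv2.imwrite("pics/s15.png",cv2.resize(im,None,fx=6.3,fy=6.3,interpolation=cv2.INTER_CUBIC))
E
```

```text
0.082 [[-0.041  -0.0071 -0.0001]
 [-0.0291 -0.0094 -0.0001]
 [-0.0382 -0.0345 -0.0001]
 [ 0.0669 -0.0056 -0.0001]]
```

View pics/s15.png

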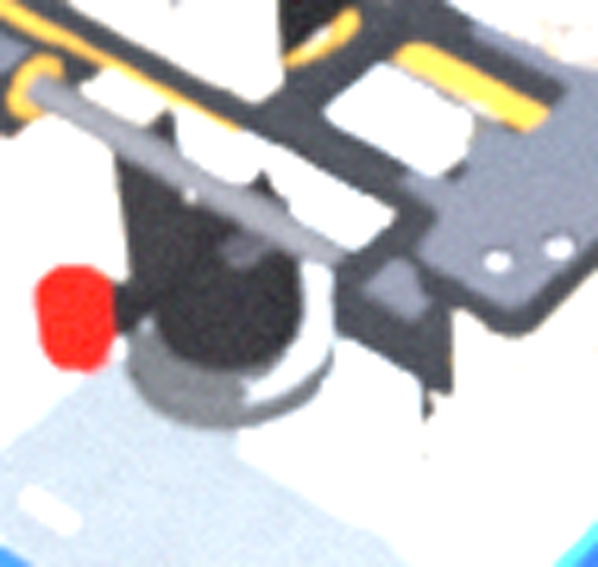

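The lever hasn't moved and the force is zero, so the fingertip is slimmer than I assumed. I'll advance in small steps and watch the force.

{"api": "step_arm", "payload": {"plan": "8.7 0 -0.3 0 0 0 0;8.7 0 -0.2 0 0 0 0;8.7 0 0 0 0 0 0"}}

```text
clock: 25.1
tool_pos: [0.4607, -0.1385, 0.0823]
orientation: [-180.0, -0.0, -90.1]
force: [1.0, -0.5, 0.3]
opening: 0.0871
```

{"api": "step_arm", "payload": {"plan": "8.7 0 -0.3 0 0 0 0;8.7 0 -0.2 0 0 0 0;8.7 0 0 0 0 0 0"}}

```text
clock: 25.35
tool_pos: [0.4656, -0.1385, 0.0822]
orientation: [-180.0, -0.0, -90.1]
force: [0.1, -0.1, 0.1]
opening: 0.0868
```

```bash
python3 - <<'E'
from h import *
s=snapshot("scene")[200:320,190:350]
s=(255*(s/255.)**.6).astype("uint8")
cv2.imwrite("pics/s16.png",cv2.resize(s,None,fx=4.8,fy=4.8,interpolation=cv2.INTER_CUBIC))
cv2.imwrite("pics/w16.png",snapshot("wrist"))
E
```

```text
(no output)
```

View pics/s16.png

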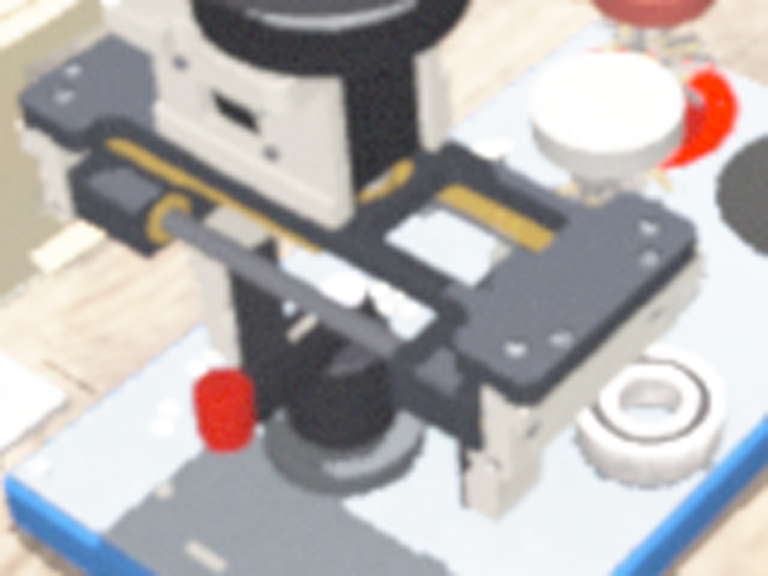

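View pics/w16.png

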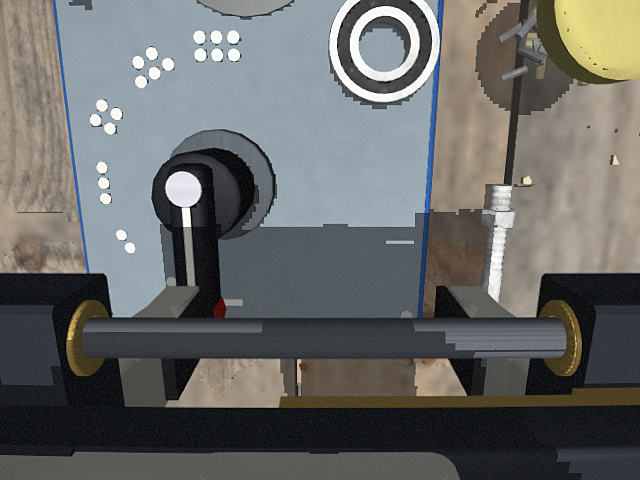

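The wrist view (lever at (195,250), red end at (218,308) partly hidden by the finger) and the scene view both show the fingertip passing above the lever. The open fingertips evidently sit higher than the TCP reading. I'll back off, go lower and push again.

{"api": "step_arm", "payload": {"plan": "8.7 0 1.2 0 0 0 0;8.7 0 1.2 0 0 0 0;8.7 0 1.2 0 0 0 0;8.7 0 0 0 0 0 0;8.7 0 0 0.6 0 0 0;8.7 0 0 0.6 0 0 0;8.7 0 0 0.6 0 0 0;8.7 0 0 0 0 0 0"}}

```text
clock: 26.12
tool_pos: [0.4283, -0.1385, 0.0627]
orientation: [179.9, -0.0, -90.1]
force: [-0.3, -0.3, -0.4]
opening: 0.0871
```

```bash
python3 - <<'E'
from h import *
plan()
s=snapshot("scene")[200:320,190:350]
s=(255*(s/255.)**.6).astype("uint8")
cv2.imwrite("pics/s17.png",cv2.resize(s,None,fx=4.8,fy=4.8,interpolation=cv2.INTER_CUBIC))
cv2.imwrite("pics/w17.png",snapshot("wrist"))
c=calibration("scene"); o=telemetry.get_obs()["tool_pos"]
for z in (0,.01,.02): print(((proj(c,[o+[.0435,.0095,z],o+[-.0435,.0095,z],o+[-.055,.0095,z]])-[190,200])*4.8).round(0).tolist())
E
```

```text
t 26.12 at [ 0.4283 -0.1385  0.0627] [179.87  -0.   -90.14] F [-0.3 -0.3 -0.4] open 0.0871 j [  7.   8. -37.  -0. -45.  -7.]
[[343.0, 522.0], [554.0, 653.0], [584.0, 671.0]]
[[340.0, 501.0], [554.0, 632.0], [584.0, 651.0]]
[[338.0, 480.0], [554.0, 612.0], [584.0, 630.0]]
```

View pics/s17.png

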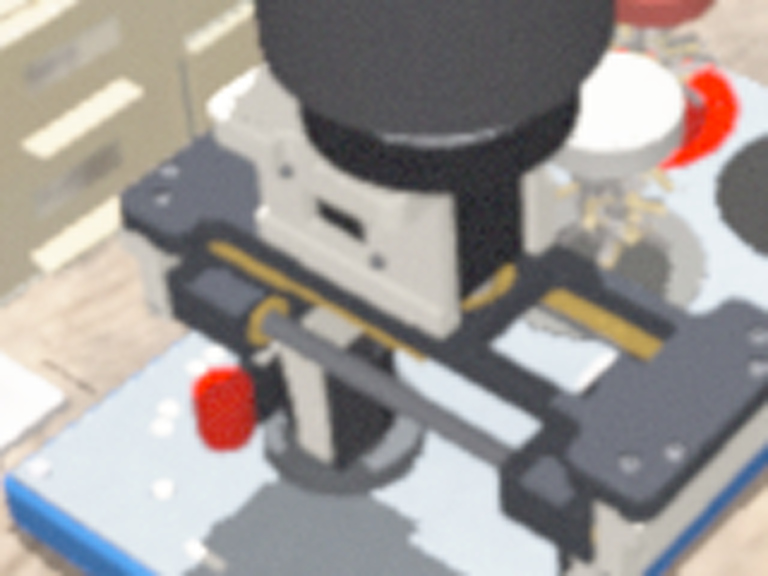

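View pics/w17.png

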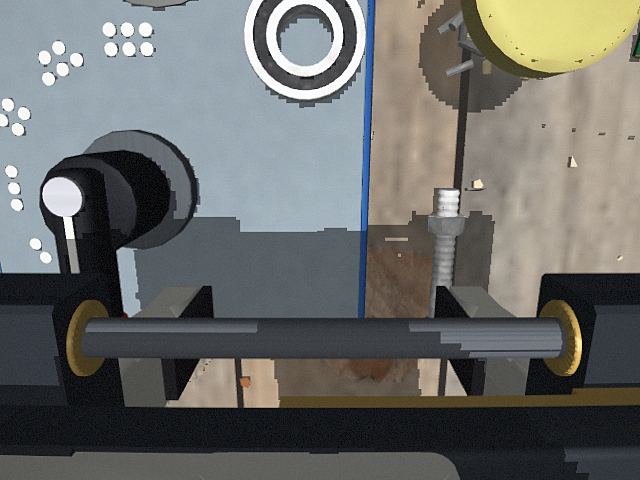

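```bash
sed -i 's/np.linspace(.0435,.065,9)/np.linspace(.0435,.056,9)/' dial.py; python3 - <<'E'
from dial import *
R=.042
for th in range(-40,135,10):
    C=ax+R*np.array([np.sin(np.radians(th)),np.cos(np.radians(th))]); T=C-[.05,0]
    print(th,T.round(4),round(q(T),1))
E
```

```text
-40 [ 0.439  -0.1478] -14.4
-30 [ 0.445  -0.1436] -6.1
-20 [ 0.4516 -0.1405] 2.1
-10 [ 0.4587 -0.1386] 12.2
0 [ 0.466 -0.138] 24.5
10 [ 0.4733 -0.1386] 36.0
20 [ 0.4804 -0.1405] 47.0
30 [ 0.487  -0.1436] 57.3
40 [ 0.493  -0.1478] 67.0
50 [ 0.4982 -0.153 ] 76.4
60 [ 0.5024 -0.159 ] 85.3
70 [ 0.5055 -0.1656] 96.5
80 [ 0.5074 -0.1727] 106.9
90 [ 0.508 -0.18 ] 117.6
100 [ 0.5074 -0.1873] 127.7
110 [ 0.5055 -0.1944] 137.2
120 [ 0.5024 -0.201 ] 146.4
130 [ 0.4982 -0.207 ] 156.0
```

{"api": "step_arm", "payload": {"plan": "8.7 0 0 0.6 0 0 0;8.7 0 -0.5 0 0 0 0;8.7 0 -0.5 0 0 0 0;8.7 0 -0.5 0 0 0 0;8.7 0 -0.4 0 0 0 0;8.7 0 0 0 0 0 0"}}

```text
clock: 26.72
tool_pos: [0.4494, -0.1385, 0.0584]
orientation: [-180.0, -0.0, -90.1]
force: [0.4, -0.0, -0.0]
opening: 0.0869
```

{"api": "step_arm", "payload": {"plan": "8.7 0 -0.3 0 0 0 0;8.7 0 -0.3 0 0 0 0;8.7 0 0 0 0 0 0"}}

```text
clock: 26.97
tool_pos: [0.4529, -0.1386, 0.0579]
orientation: [179.8, -0.0, -90.1]
force: [-3.9, 0.4, 2.0]
opening: 0.0871
```

Contact (force -3.9 N in x), exactly where the model predicts. Continuing.

{"api": "step_arm", "payload": {"plan": "8.7 0 -0.3 0 0 0 0;8.7 0 -0.3 0 0 0 0;8.7 0 -0.3 0 0 0 0;8.7 0 -0.2 0 0 0 0;8.7 0 0 0 0 0 0"}}

```text
clock: 27.38
tool_pos: [0.4629, -0.1383, 0.0575]
orientation: [179.8, 0.0, -90.2]
force: [-2.7, 1.0, -1.6]
opening: 0.087
```

```bash
python3 - <<'E'
from h import *
from dial import q
plan((.487,-.1436,.058,8)); print(q(telemetry.get_obs()["tool_pos"]))
cv2.imwrite("pics/w18.png",snapshot("wrist"))
E
```

```text
t 27.38 at [ 0.4629 -0.1383  0.0575] [ 1.7979e+02  3.0000e-02 -9.0160e+01] F [-2.7  1.  -1.6] open 0.087 j [  7.  11. -34.  -0. -45.  -7.]
  -> (0.487, -0.1436, 0.058, 8) tool cm total [ 0.52 -2.41 -0.06] per row [ 0.06 -0.3  -0.01]
19.55100740568062
```

View pics/w18.png

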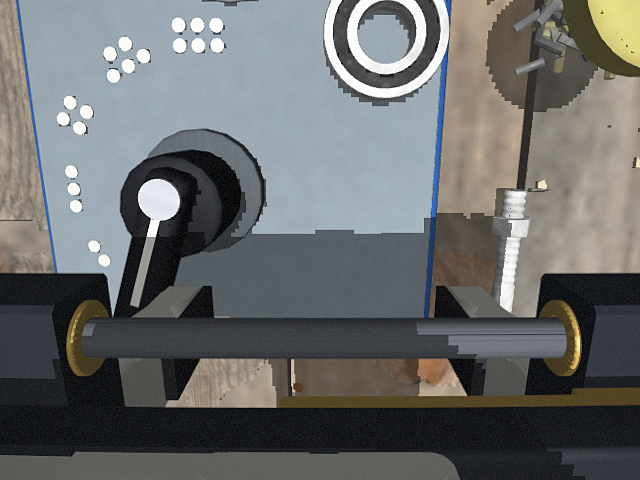

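{"api": "step_arm", "payload": {"plan": "8.7 0 -0.35 0 0 0 0;8.7 0 -0.35 0 0 0 0;8.7 0 -0.35 0 0 0 0;8.7 0.1 -0.35 0 0 0 0;8.7 0.1 -0.35 0 0 0 0;8.7 0.15 -0.35 0 0 0 0;8.7 0.15 -0.3 0 0 0 0;8.7 0 0 0 0 0 0"}}

```text
clock: 28.1
tool_pos: [0.4893, -0.1437, 0.0581]
orientation: [180.0, 0.0, -90.1]
force: [-3.7, 2.6, 0.4]
opening: 0.087
```

```bash
python3 - <<'E'
from h import *
from dial import q
plan((.493,-.1478,.058,2),(.4982,-.153,.058,2),(.5024,-.159,.058,2)); print(q(telemetry.get_obs()["tool_pos"]))
cv2.imwrite("pics/w19.png",snapshot("wrist"))
E
```

```text
t 28.1 at [ 0.4893 -0.1437  0.0581] [ 1.7996e+02  1.0000e-02 -9.0130e+01] F [-3.7  2.6  0.4] open 0.087 j [  6.  13. -31.  -0. -46.  -6.]
  -> (0.493, -0.1478, 0.058, 2) tool cm total [ 0.41 -0.37  0.01] per row [ 0.21 -0.18  0.  ]
  -> (0.4982, -0.153, 0.058, 2) tool cm total [ 0.52 -0.52 -0.  ] per row [ 0.26 -0.26 -0.  ]
  -> (0.5024, -0.159, 0.058, 2) tool cm total [ 0.6  -0.42 -0.  ] per row [ 0.3  -0.21 -0.  ]
59.145164660204486
```

View pics/w19.png

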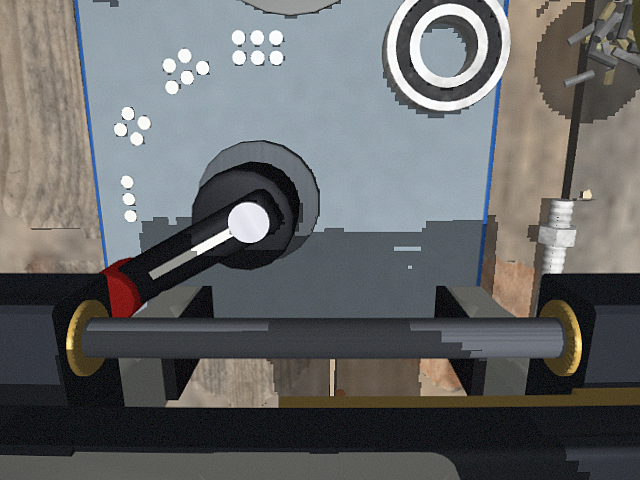

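The lever is now near two dots (white line from (250,222) to (150,275)) and the model agrees at about 59°. On to three and four dots.

{"api": "step_arm", "payload": {"plan": "8.7 0.2 -0.15 0 0 0 0;8.7 0.2 -0.2 0 0 0 0;8.7 0.25 -0.25 0 0 0 0;8.7 0.25 -0.25 0 0 0 0;8.7 0.3 -0.2 0 0 0 0;8.7 0.3 -0.2 0 0 0 0;8.7 0 0 0 0 0 0"}}

```text
clock: 28.73
tool_pos: [0.5035, -0.1592, 0.0588]
orientation: [-179.8, -0.0, -90.1]
force: [0.0, 0.1, -0.5]
opening: 0.0871
```

```bash
python3 - <<'E'
from h import *
from dial import q
plan((.5055,-.1656,.058,2),(.5074,-.1727,.058,2)); print(q(telemetry.get_obs()["tool_pos"]))
cv2.imwrite("pics/w20.png",snapshot("wrist"))
E
```

```text
t 28.73 at [ 0.5035 -0.1592  0.0588] [-1.7984e+02 -3.0000e-02 -9.0110e+01] F [ 0.   0.1 -0.5] open 0.0871 j [  4.  15. -29.   0. -46.  -4.]
  -> (0.5055, -0.1656, 0.058, 2) tool cm total [ 0.64 -0.2   0.08] per row [ 0.32 -0.1   0.04]
  -> (0.5074, -0.1727, 0.058, 2) tool cm total [ 0.71 -0.19  0.  ] per row [ 0.35 -0.1   0.  ]
85.67379707045785
```

View pics/w20.png

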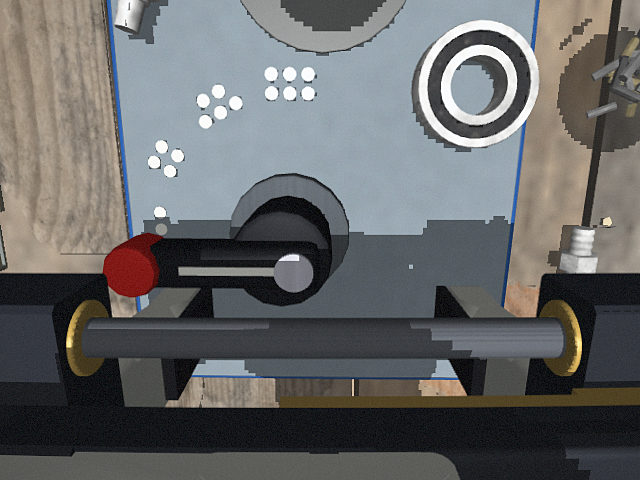

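At three dots, free of the finger. Now to four.

{"api": "step_arm", "payload": {"plan": "8.7 0.3 -0.1 0 0 0 0;8.7 0.3 -0.1 0 0 0 0;8.7 0.35 -0.1 0 0 0 0;8.7 0.35 -0.1 0 0 0 0;8.7 0.3 0 0 0 0 0;8.7 0 0 0 0 0 0"}}

```text
clock: 29.28
tool_pos: [0.5059, -0.1749, 0.0584]
orientation: [-180.0, -0.0, -90.1]
force: [-0.2, -0.6, 0.7]
opening: 0.0868
```

```bash
python3 - <<'E'
from h import *
from dial import q
plan((.508,-.18,.058,1),(.5074,-.1873,.058,2),(.5055,-.1944,.058,2)); print(q(telemetry.get_obs()["tool_pos"]))
cv2.imwrite("pics/w21.png",snapshot("wrist"))
E
```

```text
t 29.28 at [ 0.5059 -0.1749  0.0584] [-1.7995e+02 -1.0000e-02 -9.0120e+01] F [-0.2 -0.6  0.7] open 0.0868 j [  2.  16. -28.   0. -47.  -2.]
  -> (0.508, -0.18, 0.058, 1) tool cm total [ 0.51 -0.21  0.04] per row [ 0.51 -0.21  0.04]
  -> (0.5074, -0.1873, 0.058, 2) tool cm total [0.73 0.06 0.  ] per row [0.37 0.03 0.  ]
  -> (0.5055, -0.1944, 0.058, 2) tool cm total [ 0.71  0.19 -0.  ] per row [ 0.36  0.09 -0.  ]
111.24137335055521
```

View pics/w21.png

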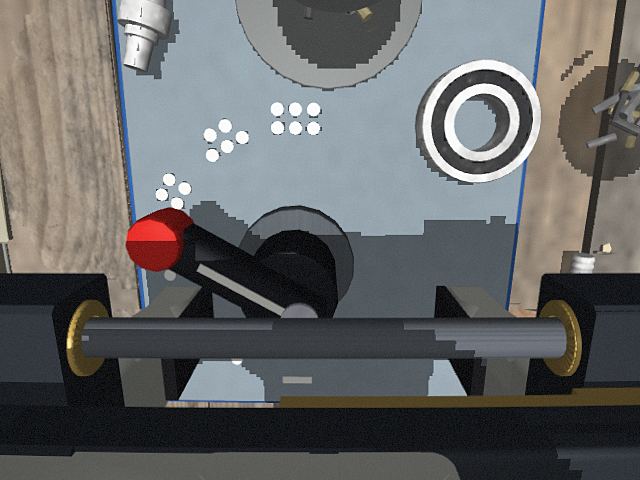

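Four dots. Now the last click, in small steps towards just past 135°.

{"api": "step_arm", "payload": {"plan": "8.7 0.3 -0.1 0 0 0 0;8.7 0.3 0 0 0 0 0;8.7 0.3 0 0 0 0 0;8.7 0.3 0 0 0 0 0;8.7 0.2 0 0 0 0 0;8.7 0 0 0 0 0 0"}}

```text
clock: 29.83
tool_pos: [0.5069, -0.1885, 0.0583]
orientation: [-180.0, 0.0, -90.1]
force: [-0.2, -0.4, -0.1]
opening: 0.0868
```

```bash
python3 - <<'E'
from h import *
from dial import q
plan((.5055,-.1944,.058,2)); p=telemetry.get_obs()["tool_pos"]; print(q(p))
for d in (.002,.004,.006,.008): print(d,q(p+[0,-d,0]),q(p+[-.001,-d,0]))
E
```

```text
t 29.83 at [ 0.5069 -0.1885  0.0583] [-1.7997e+02  1.0000e-02 -9.0100e+01] F [-0.2 -0.4 -0.1] open 0.0868 j [  0.  16. -27.  -0. -47.  -0.]
  -> (0.5055, -0.1944, 0.058, 2) tool cm total [0.59 0.14 0.03] per row [0.29 0.07 0.02]
129.50660998286762
0.002 131.7641803022448 132.7631078856541
0.004 133.88943779427288 134.90038221360518
0.006 135.88699451750185 136.9040065921463
0.008 137.76241593882943 138.78042687504902
```

```bash
python3 - <<'E'
from h import *
cv2.imwrite("pics/w22.png",snapshot("wrist"))
a=snapshot("top"); cv2.imwrite("pics/t22.png",cv2.resize(a[140:320,180:390],None,fx=3,fy=3))
E
```

```text
(no output)
```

View pics/w22.png

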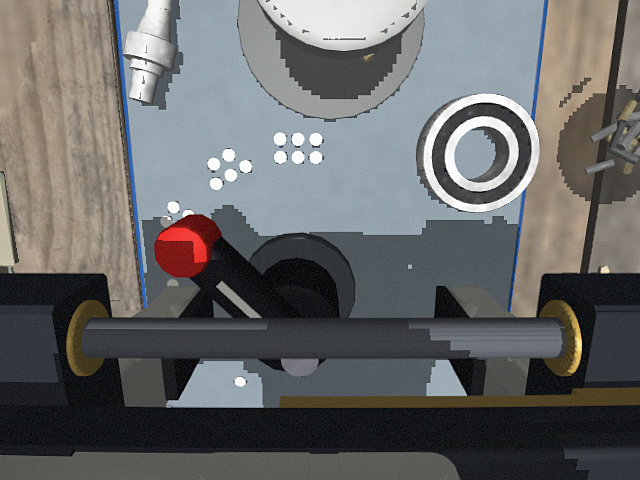

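View pics/t22.png

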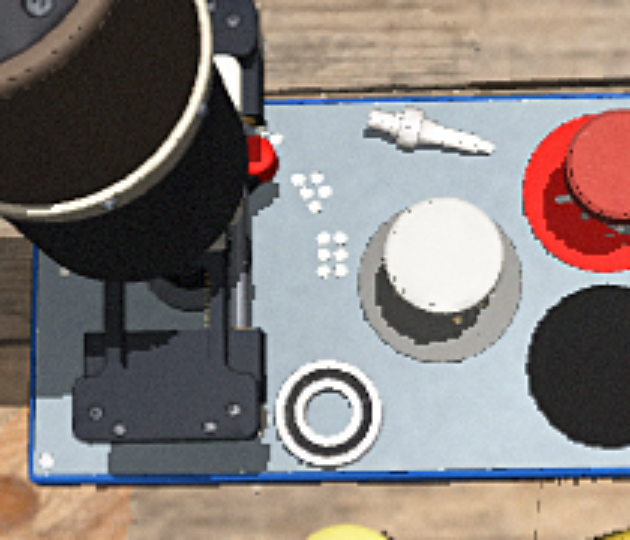

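```bash
python3 - <<'E'
from h import *
w=calibration("wrist")
b=back(w,[(181,258),(298,367)],.1); print(b.round(4)); d=b[0]-b[1]; print(np.degrees(np.arctan2(d[0],d[1]))+0.7)
d=b[0][:2]-[.517,-.1805];print(np.degrees(np.arctan2(*d)),np.hypot(*d))
E
```

```text
[[ 0.5546 -0.2153  0.1   ]
 [ 0.5155 -0.1739  0.1   ]]
137.3569068827868
132.80865889316803 0.051256677333235835
```

The lever is balanced about half-way (about 133–137°) with no force on it. A slight nudge should snap it on.

{"api": "step_arm", "payload": {"plan": "8.7 0.15 0 0 0 0 0;8.7 0.1 0 0 0 0 0;8.7 0 0 0 0 0 0;8.7 0 0 0 0 0 0"}}

```text
clock: 30.27
tool_pos: [0.5066, -0.1913, 0.0583]
orientation: [-180.0, -0.0, -90.1]
force: [0.2, 1.9, 0.1]
opening: 0.0871
```

```bash
python3 - <<'E'
from h import *
plan()
cv2.imwrite("pics/w23.png",snapshot("wrist"))
E
```

```text
t 30.27 at [ 0.5066 -0.1913  0.0583] [-179.98   -0.    -90.14] F [0.2 1.9 0.1] open 0.0871 j [  0.  16. -27.   0. -47.  -0.]
```

View pics/w23.png

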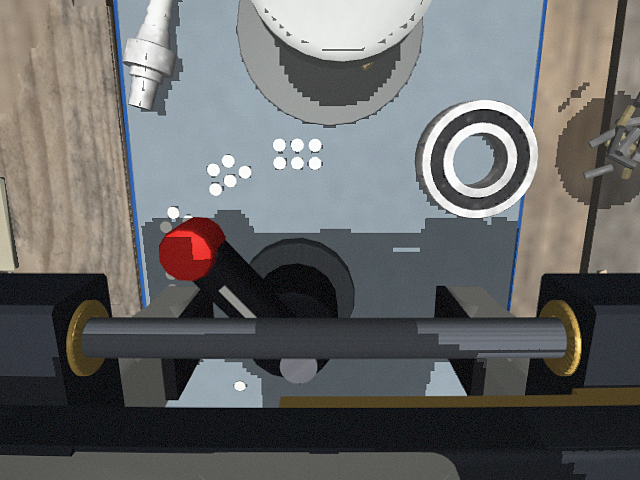

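Still held back, with slight contact force (1.9 N). Another small nudge.

{"api": "step_arm", "payload": {"plan": "8.7 0.15 0 0 0 0 0;8.7 0.1 0.05 0 0 0 0;8.7 0 0 0 0 0 0;8.7 0 0 0 0 0 0"}}

```text
clock: 30.65
tool_pos: [0.5057, -0.194, 0.0582]
orientation: [180.0, -0.0, -90.1]
force: [0.5, -0.0, 0.5]
opening: 0.0869
```

```bash
python3 - <<'E'
from h import *
plan()
cv2.imwrite("pics/w24.png",snapshot("wrist"))
E
```

```text
t 30.65 at [ 0.5057 -0.194   0.0582] [ 1.7997e+02 -2.0000e-02 -9.0140e+01] F [ 0.5 -0.   0.5] open 0.0869 j [ -0.  16. -27.   0. -47.   0.]
```

View pics/w24.png

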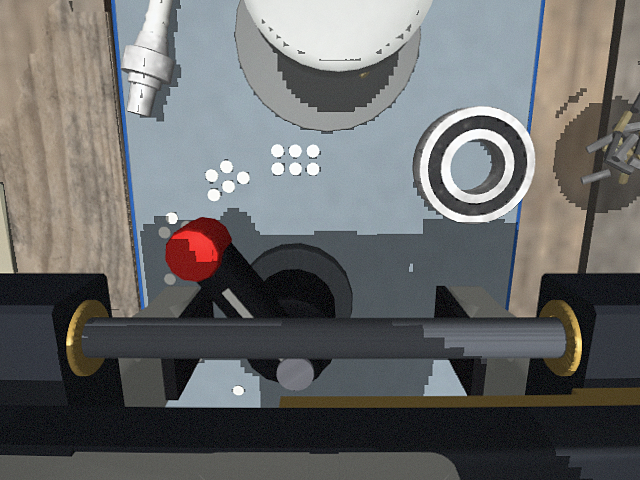

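{"api": "step_arm", "payload": {"plan": "8.7 0.15 0 0 0 0 0;8.7 0.1 0.05 0 0 0 0;8.7 0 0 0 0 0 0;8.7 0 0 0 0 0 0"}}

```text
clock: 31.03
tool_pos: [0.5053, -0.1963, 0.0582]
orientation: [180.0, -0.0, -90.1]
force: [-0.7, -0.2, 0.4]
opening: 0.0871
```

```bash
python3 - <<'E'
from h import *
from dial import q
plan();print(q(telemetry.get_obs()["tool_pos"]))
cv2.imwrite("pics/w25.png",snapshot("wrist"))
E
```

```text
t 31.03 at [ 0.5053 -0.1963  0.0582] [ 1.7999e+02 -1.0000e-02 -9.0140e+01] F [-0.7 -0.2  0.4] open 0.0871 j [ -1.  16. -27.   0. -47.   0.]
139.24193167557388
```

View pics/w25.png

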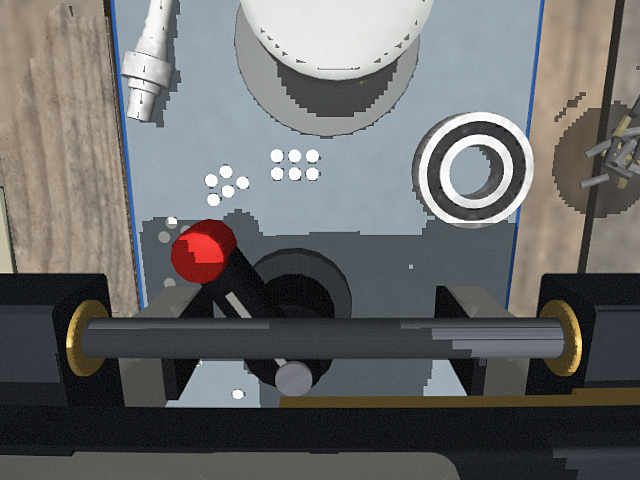

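```bash
python3 - <<'E'
from h import *
im=cv2.imread("pics/w25.png"); cv2.imwrite("pics/w25z.png",cv2.resize(im[200:410,150:370],None,fx=3.4,fy=2.8,interpolation=cv2.INTER_CUBIC))
w=calibration("wrist")
for z in (.096,.1):
  b=back(w,[(230,296),(284,367)],z); d=b[0]-b[1]; print(np.degrees(np.arctan2(d[0],d[1]))+.7,np.hypot(*d[:2]))
ax=np.array([.518,-.1815])
for qd in (130,135,140,145,150):
    u=np.array([np.sin(np.radians(qd-.7)),np.cos(np.radians(qd-.7))])
    print(qd,proj(w,[np.r_[ax+.052*u,.1],np.r_[ax,.1]]).round(0).tolist())
E
```

```text
147.54079838930573 0.03394488392267315
147.54079838930582 0.033004535125639736
130 [[169.0, 281.0], [288.0, 366.0]]
135 [[177.0, 272.0], [288.0, 366.0]]
140 [[185.0, 263.0], [288.0, 366.0]]
145 [[195.0, 255.0], [288.0, 366.0]]
150 [[206.0, 248.0], [288.0, 366.0]]
```

View pics/w25z.png

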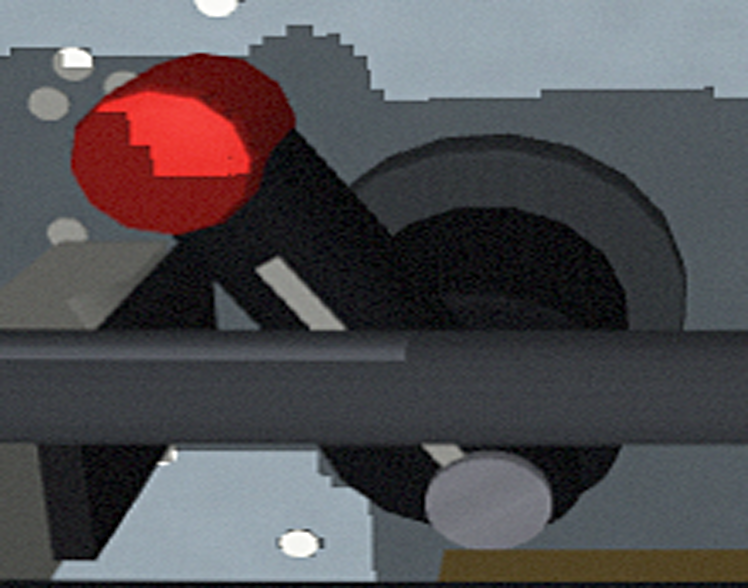

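```bash
python3 - <<'E'
from h import *
for n in (21,22,23,24,25):
    im=cv2.imread(f"pics/w{n}.png"); c=im[255:318,185:300]
    m=((c.min(2)>95)&(c.max(2).astype(int)-c.min(2)<40)).astype("uint8")
    k,l,st,ce=cv2.connectedComponentsWithStats(m)
    for i in range(1,k):
        if 80<st[i,4]<1500 and st[i,0]>2:
            ys,xs=np.where(l==i); vx,vy,x0,y0=cv2.fitLine(np.c_[xs,ys].astype(np.float32),cv2.DIST_L2,0,.01,.01).ravel()
            print(n,st[i].tolist(),round(float(np.degrees(np.arctan2(vy,vx))),1),(x0+185,y0+255))
w=calibration("wrist"); tcp=telemetry.get_obs()["tool_pos"]
T25=w["camera_from_world"].copy()
poses={21:(.5059,-.1749,.0584),22:(.5069,-.1885,.0583),23:(.5066,-.1913,.0583),24:(.5057,-.194,.0582),25:(.5053,-.1963,.0582)}
for n,p in poses.items():
    w2=dict(w); T=T25.copy(); T[:3,3]=T25[:3,3]-T25[:3,:3]@(np.array(p)-tcp); w2["camera_from_world"]=T
    for qd in (120,130,135,140,145,150):
        u=np.array([np.sin(np.radians(qd-.7)),np.cos(np.radians(qd-.7))]); a=np.array([.517,-.181])
        P=proj(w2,[np.r_[a+.025*u,.096],np.r_[a+.045*u,.096],np.r_[a+.052*u,.1]]); d=P[0]-P[1]
        print(n,qd,"line angle",round(float(np.degrees(np.arctan2(d[1],d[0]))),1),P[2].round(0))
E
```

```text
21 [12, 9, 103, 54, 965] 26.0 (np.float32(250.18341), np.float32(293.78964))
22 [31, 26, 45, 37, 415] 41.8 (np.float32(236.94217), np.float32(300.18796))
23 [34, 31, 37, 32, 355] 43.9 (np.float32(236.0676), np.float32(302.43945))
24 [37, 34, 31, 29, 298] 47.7 (np.float32(236.28859), np.float32(303.7651))
25 [40, 37, 26, 26, 251] 50.4 (np.float32(237.34662), np.float32(305.43427))
21 120 line angle 27.3 [155. 243.]
21 130 line angle 36.9 [168. 221.]
21 135 line angle 41.7 [176. 211.]
21 140 line angle 46.6 [185. 202.]
21 145 line angle 51.6 [195. 194.]
21 150 line angle 56.6 [206. 186.]
22 120 line angle 26.9 [162. 281.]
22 130 line angle 36.3 [174. 261.]
22 135 line angle 41.1 [182. 251.]
22 140 line angle 46.0 [191. 242.]
22 145 line angle 51.0 [201. 234.]
22 150 line angle 56.1 [212. 227.]
23 120 line angle 26.8 [162. 289.]
23 130 line angle 36.2 [174. 269.]
23 135 line angle 41.0 [182. 259.]
23 140 line angle 45.9 [191. 250.]
23 145 line angle 50.8 [201. 242.]
23 150 line angle 55.9 [212. 235.]
24 120 line angle 26.7 [160. 296.]
24 130 line angle 36.0 [172. 276.]
24 135 line angle 40.8 [180. 267.]
24 140 line angle 45.7 [189. 258.]
24 145 line angle 50.7 [199. 250.]
24 150 line angle 55.7 [210. 243.]
25 120 line angle 26.6 [159. 303.]
25 130 line angle 35.9 [172. 282.]
25 135 line angle 40.7 [180. 273.]
25 140 line angle 45.6 [188. 264.]
25 145 line angle 50.5 [198. 257.]
25 150 line angle 55.6 [209. 249.]
```

The line-angle estimates are 135°, 138°, 142° and 145°: the lever is following the finger past half-way. Pushing right up to 150° is still safe, since the next half-way point is 165°. One more small nudge, then I'll check for separation.

{"api": "step_arm", "payload": {"plan": "8.7 0.15 0.05 0 0 0 0;8.7 0.1 0 0 0 0 0;8.7 0 0 0 0 0 0;8.7 0 0 0 0 0 0"}}

```text
clock: 31.42
tool_pos: [0.5049, -0.1987, 0.0582]
orientation: [180.0, -0.0, -90.1]
force: [-0.3, -0.8, 0.5]
opening: 0.0868
```

```bash
cat >> h.py <<'E'
def leverang(im,w):
    c=im[240:318,185:300]
    m=((c.min(2)>95)&(c.max(2).astype(int)-c.min(2)<40)).astype("uint8")
    k,l,st,ce=cv2.connectedComponentsWithStats(m)
    for i in range(1,k):
        if 80<st[i,4]<1500 and st[i,0]>2:
            ys,xs=np.where(l==i); vx,vy,x0,y0=cv2.fitLine(np.c_[xs,ys].astype(np.float32),cv2.DIST_L2,0,.01,.01).ravel()
            b=back(w,[(x0+185,y0+240),(x0+185+10*vx,y0+240+10*vy)],.096); d=b[0]-b[1]
            if d[0]<0:d=-d
            print("blob",st[i].tolist(),"lever deg",round(float(np.degrees(np.arctan2(d[0],d[1])))+.7,1))
E
python3 - <<'E'
from h import *
w=calibration("wrist"); im=snapshot("wrist"); cv2.imwrite("pics/w26.png",im); leverang(im,w); plan()
E
```

```text
blob [46, 55, 21, 23, 211] lever deg 148.9
t 31.47 at [ 0.5049 -0.1987  0.0582] [180.    -0.   -90.13] F [-0.2  0.7  0.2] open 0.0869 j [ -1.  16. -27.   0. -47.   1.]
```

View pics/w26.png

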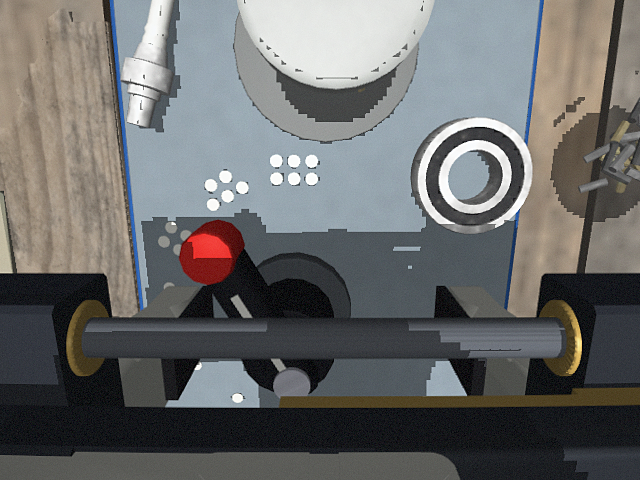

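{"api": "step_arm", "payload": {"plan": "8.7 -0.3 -0.4 0 0 0 0;8.7 -0.5 -0.5 0 0 0 0;8.7 -0.3 -0.3 0 0 0 0;8.7 0 0 0 0 0 0;8.7 0 0 -1.5 0 0 0;8.7 0 0 -2.5 0 0 0;8.7 0 0 -2.5 0 0 0;8.7 0 0 -2.5 0 0 0;8.7 0 0 -2 0 0 0;8.7 0 0 0 0 0 0"}}

```text
clock: 32.3
tool_pos: [0.5195, -0.188, 0.1729]
orientation: [-179.6, -0.1, -90.1]
force: [1.3, 1.0, -0.5]
opening: 0.0873
```

{"api": "step_arm", "payload": {"plan": "8.7 -3 1.5 0 0 0 0;8.7 -4 0.5 0 0 0 0;8.7 -4 0.5 0 0 0 0;8.7 -4 0.5 0 0 0 0;8.7 -4 0.5 0 0 0 0;8.7 -4 0.5 0 0 0 0;8.7 -4 0.5 0 0 0 0;8.7 -3 0.5 0 0 0 0;8.7 0 0 0 0 0 0"}}

```text
clock: 33.05
tool_pos: [0.4673, 0.1169, 0.1682]
orientation: [-180.0, 0.1, -89.9]
force: [0.4, -0.6, 0.9]
opening: 0.0873
```

```bash
python3 - <<'E'
from h import *
plan()
a=snapshot("top"); cv2.imwrite("pics/t27.png",a); cv2.imwrite("pics/t27a.png",cv2.resize(a[165:305,185:315],None,fx=4.2,fy=4.2,interpolation=cv2.INTER_CUBIC))
E
```

```text
t 33.05 at [0.4673 0.1169 0.1682] [-1.7996e+02  5.0000e-02 -8.9890e+01] F [ 0.4 -0.6  0.9] open 0.0873 j [ 37.   4. -26.  -0. -61. -37.]
```

View pics/t27.png

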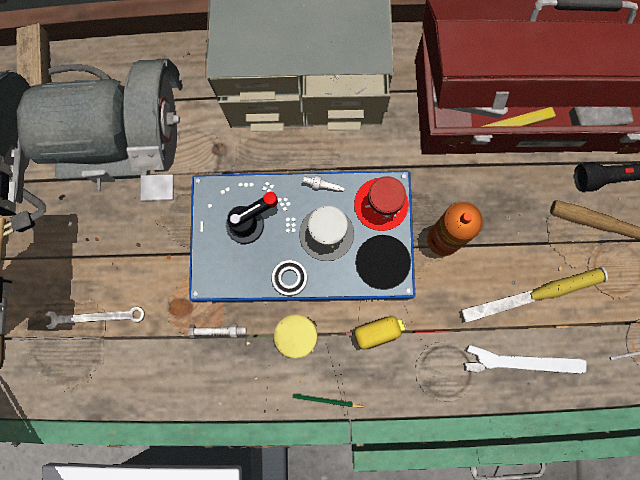

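View pics/t27a.png

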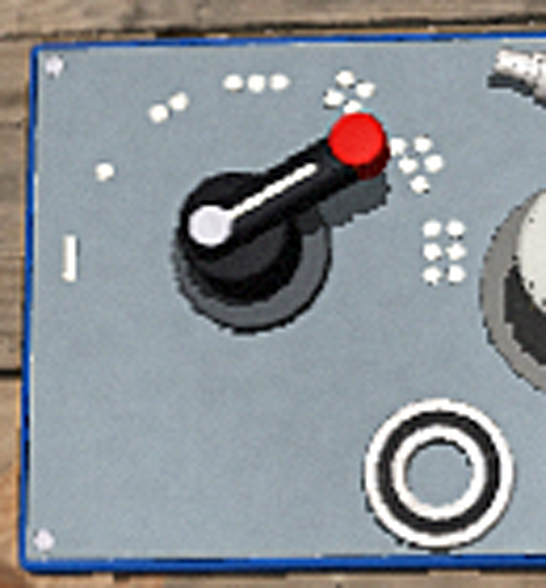

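The top view shows the lever at about 28° above horizontal, i.e. near five dots. The red jar is on red (387,195), grey is on grey (327,225), and the others haven't moved. I'll check it numerically.

```bash
python3 - <<'E'
from h import *
t=calibration("top"); A=lambda l:[(185+x/4.2,165+y/4.2) for x,y in l]
b=back(t,A([(315,168),(230,214)]),.097); d=b[0]-b[1]; print("line",np.degrees(np.arctan2(d[0],d[1]))+.7)
b=back(t,A([(358,139)]),.1)[0]; print(b); d=b[:2]-[.5165,-.1798]; print("tip",np.degrees(np.arctan2(*d))+.7,np.hypot(*d))
a=cv2.imread("pics/t27.png"); z=cv2.imread("pics/top0.png")
cv2.imwrite("pics/t27b.png",cv2.resize(a[165:305,295:495],None,fx=4,fy=4,interpolation=cv2.INTER_CUBIC))
df=cv2.absdiff(a,z).max(2); m=(df>40).astype("uint8"); m=cv2.morphologyEx(m,cv2.MORPH_OPEN,np.ones((3,3)))
k,l,st,c=cv2.connectedComponentsWithStats(m); print([s.tolist() for s in st[1:] if s[4]>20])
E
```

```text
line 153.308826718183
[ 0.54334031 -0.22440693  0.1       ]
tip 149.6643751668771 0.05205939597015255
[[363, 175, 43, 42, 1271], [0, 178, 16, 38, 396], [248, 192, 30, 29, 531], [357, 198, 6, 18, 64], [308, 206, 39, 39, 1205], [196, 211, 33, 22, 603], [18, 214, 60, 43, 1847], [230, 214, 18, 10, 96], [0, 258, 75, 76, 4785], [0, 377, 27, 42, 209], [0, 388, 20, 31, 345], [0, 420, 41, 25, 767], [42, 465, 20, 15, 238]]
```

View pics/t27b.png

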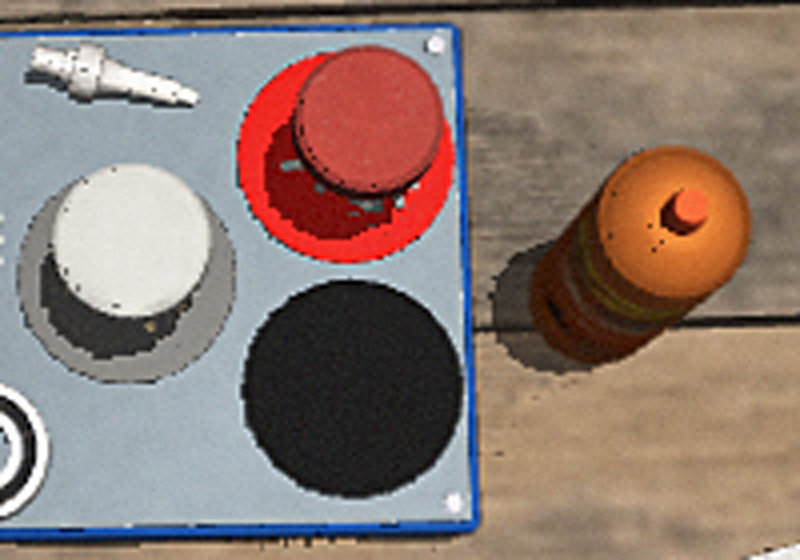

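```bash
python3 - <<'E'
from h import *
t=calibration("top"); B=lambda l:[(295+x/4,165+y/4) for x,y in l]
print(back(t,B([(371,120)]),.108),back(t,B([(346,156)]),.032)); print(back(t,B([(132,241)]),.113),back(t,B([(127,273)]),.032))
from plant import workorder
print(telemetry.get_obs()["clock"],telemetry.get_obs()["qvel"].round(2)); print(workorder.close_job())
E
```

```text
[[ 0.54078555 -0.39149168  0.108     ]] [[ 0.54586575 -0.3888878   0.032     ]]
[[ 0.49867823 -0.30598648  0.113     ]] [[ 0.50248678 -0.30336371  0.032     ]]
33.1 [-3.18 -0.13 -0.65  0.15 -0.45  2.19]
the job is handed in; nothing more can be done
None
```

The jars are swapped and the dial is at five dots. I handed the job in at 33.1 s of the 72 s allowed.

**What I did:** I moved the red jar to the black pad, the grey jar to the light grey pad, then the red jar to the red pad. After that I pushed the lever from off, click by click, with one open finger.

**Last checks, from the top camera:**
- **Jars:** Both looked upright. The red jar is about 6 mm off its pad's centre and the grey jar about 5 mm. With roughly 12 mm and 11 mm to spare, each stands fully on its pad.
- **Other things:** An image comparison with the start shows only the jars, the lever and the arm or its shadow changed.
- **Dial:** The position of the lever's red end gives 149.7°, against 150° for five dots.

**What disagreed or went wrong:**
- **Lever angle:** The lever's white line gave 153°, a rougher estimate. The wrist camera gave about 149° with the finger still beside the lever.
- **Last click:** I saw no clear snap into five dots. The lever seemed to follow the finger from about 135° to 149°, and it stayed there once the finger was withdrawn.
- **First push:** This passed over the lever because the open fingertips sit about 25 mm above the TCP reading. I lowered the tool and pushed again.
- **First grip on the red jar:** It was too high, so I gripped again lower down before lifting.
- **At hand-in:** The arm was touching nothing, but joint 1 was still settling at about 3°/s.

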